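# Clock the flanges and square up the frame wood for drilling

## Robot

A 6-joint arm with a two-finger parallel gripper is mounted at the origin on the work surface. World frame = base frame: x ahead of the robot, y to its left, z up, the work surface at z = 0. Lengths are in m, angles in degrees, forces in N, time in s.
With the tool pointing down it reaches from about 0.35 to 0.875 m from the base axis. Payload 4.2 kg.
Tool frame: the origin (TCP) lies midway between the tips of the shut fingers; the grasp point (between the pads) lies 19 mm behind it; z points along the fingers, y is the line along which they close (so a half turn about z gives the same grasp; the last joint's range is limited). The gripper opens to 87 mm and grips with 3 to 60 N. Pads are 19 mm wide; open, the fingers measure 117 mm over their backs; the gripper's body (75 mm by 190 mm) begins 51 mm behind the grasp point.
Start: joints at [-53.193, 22.042, 0.453, 0, -68.411, -14.817], TCP at [0.234, -0.58, 0.223] pointing down, gripper open.
Joint ranges: [-179.83, 179.83], [-69.29, 118.12], [-61.27, 80.66], [-181.25, 117.63], [-171.15, -9.14], [-177.46, 177.46]. Speed limits (degrees/s): [159.86, 159.86, 180, 180, 180, 180].

## Interface

Orientations are given as a 3x3 rotation matrix whose columns are the frame's x, y, z axes.
In Python, from station import sense, capture, finish_job, silhouettes, landmark_of gives the robot as it stands.
- The arm moves only by the tool step_arm, never from a script. Its arguments are lists of equal length, an entry for each row: "linear": the shift along the tool's x, y, z in mm, a list of three; "delta_rot": the turn, a rotation vector about the tool's x, y, z in rad, a list of three; "grip": the finger opening in mm, from 0 to 87. A call has 1 to 10 rows; each row shifts and turns the commanded pose from where the row before left it, along the tool's axes as they then stand; what a row does not reach is not made up. A row lasts 1/8 s, in which the tool goes at most 62.5 mm and 10.7 degrees, less where a joint would pass 70% of its speed; a pose out of reach is approached as far as the arm can. A call with a gripper value outside its range is refused whole. The fingers move at their own pace and stop on an object; the grip force is fixed at half the most. Time passes only in rows, so rows that do not move let the fingers close. It gives the time, the measured TCP pose, the force, the opening and the grip force at its end, in the units of the state.
- sense(): the state, without advancing time (a new reading comes with each control period).
- capture(name): name is "scene" or "top" or "wrist"; returns a dict with "img" (420x560x3 uint8, red, green, blue), "fx", "fy", "cx", "cy" (pixels), "k1" (the pictures are not rectified: a ray, as slopes to the right and down, at radius r is drawn at 1 + k1 r^2 times it, then the intrinsics apply), "world_to_cam" (4x4, takes a point from world to camera coordinates); the wrist camera has in their place "mount" (4x4, takes a point from camera to tool coordinates, whose origin is the TCP and whose axes are the flange's). Camera axes: x right, y up, looking along -z (the intrinsics and any distortion apply to the point x, -y, -z); pixel columns grow to the right and rows downward; lengths in m; the calibration is good to about 2 mm. A picture is of the moment at which its call begins: read the wrist's pose just before it. There is no depth.
- finish_job(): hands the job in; it is judged then, once.
Trained networks look in the newest picture that a camera, given by its name, has taken for a name from the list of things; names that differ only in an ending like _2 or _b are one class to them, and where a whole thing is asked for, a point or a joint stands for the part that bears it (a point fixed in the world has none). Each returns a list of dicts, best first, with "score" (0 to 1); they miss things now and then, are a little off and sometimes report something else, mostly with a low value. They report only what shows in the picture. A call takes as long as a camera call. They do not tell look-alikes from the thing itself.
- silhouettes(camera, label): "mask" (420x560 bool, what is visible of it) and "point" ([column, row] in pixels, amid what is visible of it).
- landmark_of(camera, label): "point" ([column, row] in pixels: a listed point, or the origin of a listed thing).
The state is a dict: "time_s": time; "joints": joint angles; "joint_velocities": joint speeds; "effort": joint torques, N m; "tcp_pos": TCP position; "ee_rot": TCP orientation; "wrist_force": force on the tool from outside, world axes, zero at the start; "moment": the same for the moment, N m; "gripper_width": opening from 0.0 (shut) to 1.0 (fully open); "gripper_force": force on a finger pad.
Only numpy, scipy, OpenCV 4.12 (cv2) and the standard library are available. Lean on these libraries where they do the work, as an engineer would, in place of code of your own. Each camera call takes 0.05 s, during which the arm holds its last target. There are 200 camera calls.

## Task

Get the drilling bench ready. Turn every flange that is there by pushing at its ears, never lifting it off its spindle, until its rim notch squarely faces the dark pointer on its stand; and lay the two wooden pieces flat on the bench in the aluminium corner fence, the longer one flush along the long fence, the shorter one flush against its side, each with an end flush against the short fence. Disturb nothing else on the bench, and check the wood before you finish, since it may get knocked.

Things in the scene. Friction and masses are not known exactly. Their poses are not given: they have to be found in the camera images.
- stand_a: Fixed round plywood stand, 172 mm in diameter, 12 mm thick, on the bench; origin at the centre of its underside, z up. On it a steel boss, 80 mm in diameter, up to 22 mm above the bench, then a spindle, 31 mm in diameter, up to 34 mm. Its x axis points from the spindle to the dark flat arrow (pointer, 1 mm high) on the board, 56 to 86 mm from the axis. It may have no flange.
- flange_a: Loose aluminium flange (0.3 to 0.6 kg) on stand_a's spindle, or absent. Disc 110 mm in diameter, from 22 to 46 mm above the bench. Origin: centre of its underside, z up; x points to its one rim notch. Three ears reach 79 mm from the axis, 18 mm wide, as thick as the disc, at 60, 180 and 300 degrees anticlockwise from the notch; push an ear sideways to turn it. It stays where it is left.
- notch_a (a point): Point on flange_a's top face in the middle of its notch, 50 mm from the axis; the notch is 28 mm wide at the rim, 17 mm deep. The flange is hollow below for the spindle (1.5 mm play) and held by its weight alone; a hub 52 mm across rises 4 mm above its top.
- mark_a (a point): Point fixed to stand_a, 50 mm from the spindle axis on the pointer's line, 46 mm above the bench: where notch_a must come.
- stand_b: Fixed round plywood stand, 172 mm in diameter, 12 mm thick, on the bench; origin at the centre of its underside, z up. On it a steel boss, 80 mm in diameter, up to 22 mm above the bench, then a spindle, 31 mm in diameter, up to 34 mm. Its x axis points from the spindle to the dark flat arrow (pointer, 1 mm high) on the board, 56 to 86 mm from the axis. It may have no flange.
- flange_b: Loose aluminium flange (0.3 to 0.6 kg) on stand_b's spindle, or absent. Disc 110 mm in diameter, from 22 to 46 mm above the bench. Origin: centre of its underside, z up; x points to its one rim notch. Three ears reach 79 mm from the axis, 18 mm wide, as thick as the disc, at 60, 180 and 300 degrees anticlockwise from the notch; push an ear sideways to turn it. It stays where it is left.
- notch_b (a point): Point on flange_b's top face in the middle of its notch, 50 mm from the axis; the notch is 28 mm wide at the rim, 17 mm deep. The flange is hollow below for the spindle (1.5 mm play) and held by its weight alone; a hub 52 mm across rises 4 mm above its top.
- mark_b (a point): Point fixed to stand_b, 50 mm from the spindle axis on the pointer's line, 46 mm above the bench: where notch_b must come.
- stand_c: Fixed round plywood stand, 172 mm in diameter, 12 mm thick, on the bench; origin at the centre of its underside, z up. On it a steel boss, 80 mm in diameter, up to 22 mm above the bench, then a spindle, 31 mm in diameter, up to 34 mm. Its x axis points from the spindle to the dark flat arrow (pointer, 1 mm high) on the board, 56 to 86 mm from the axis. It may have no flange.
- flange_c: Loose aluminium flange (0.3 to 0.6 kg) on stand_c's spindle, or absent. Disc 110 mm in diameter, from 22 to 46 mm above the bench. Origin: centre of its underside, z up; x points to its one rim notch. Three ears reach 79 mm from the axis, 18 mm wide, as thick as the disc, at 60, 180 and 300 degrees anticlockwise from the notch; push an ear sideways to turn it. It stays where it is left.
- notch_c (a point): Point on flange_c's top face in the middle of its notch, 50 mm from the axis; the notch is 28 mm wide at the rim, 17 mm deep. The flange is hollow below for the spindle (1.5 mm play) and held by its weight alone; a hub 52 mm across rises 4 mm above its top.
- mark_c (a point): Point fixed to stand_c, 50 mm from the spindle axis on the pointer's line, 46 mm above the bench: where notch_c must come.
- fence: Fixed aluminium corner fence on the bench, 20 mm high, 20 mm thick bars. Origin at bench height at the inner corner. The long bar runs along y from -20 to 180 mm, its inner face at x = 0 looking to -x; the short bar runs along x from 0 to -110 mm, its inner face at y = 0 looking to +y. The rail and stile belong in the quarter x < 0, y > 0.
- rail: Loose hardwood rail, 45 mm (x) by 160 mm (y, its length) by 40 mm high (z), about 0.2 kg: the longer of the two wooden pieces; origin at the centre of its underside. Either end may go to the short fence, so home is with its origin at x = -22.5, y = 80 mm in the fence's frame.
- stile: Loose hardwood stile, 45 mm (x) by 100 mm (y, its length) by 40 mm high (z), about 0.13 kg: the shorter of the two wooden pieces; origin at the centre of its underside. Either end may go to the short fence. Home is beside the rail, touching its side: origin at x = -67.5, y = 50 mm in the fence's frame.
- mallet: Bystander: hammer lying on the bench; leave it alone.
- glue: Bystander: glue bottle standing, 150 mm high, 56 mm in diameter; leave it alone.
- driver: Bystander: screwdriver lying on the bench; leave it alone.
- square: Bystander: try square lying on the bench, 90 mm stock, 100 mm blade; leave it alone.
- sanding_block: Bystander: cork sanding block, 65 by 110 by 35 mm; leave it alone.
- tape: Bystander: yellow tape measure, about 70 mm, 32 mm high; leave it alone.
- pot: Bystander: blue pot, 80 mm in diameter, 100 mm high; leave it alone.
Mind the look-alikes: they are no part of the job. Leave any red look-alike of the flange_a alone.

How it is judged:
By the outcome, as a careful person would: the job done as asked, in the order asked, and still so for the second after the job is handed in, with the robot touching nothing.
Of flange_a, flange_b, flange_c only 2 to 3 are there at a start; the rules pass over those that are not, and their reading is None.
At some moment in a run one of rail, stile may be knocked a few centimetres aside while the robot is not near it.
Once in a run the grip may slacken for a moment while it holds something.
It also fails if it takes over 210 s, if anything falls off the work surface, if the arm or the gripper's body presses on something with over 40 N, if the wrist force passes 120 N, or if a joint passes its speed limit or range.

## Working session

There is one attempt and no reset: what is moved stays moved. The work goes in short steps, Python scripts to look and compute and a tool call to move; the robot and the scene stay as the last step left them, time stands still between calls to the robot, and variables do not carry over. Pictures are saved under pics/ and viewed, at most 14 in all, crops included, and the job is handed in when it is done.

Besides the shell and the picture viewer there is one more tool, called after ">>>" in YAML: its name, and indented under it one key for each argument. step_arm: Moves the arm, as the interface text tells. Its arguments: {"type":"object","properties":{"linear":{"type":"array"},"delta_rot":{"type":"array"},"grip":{"type":"array"}},"required":["linear","delta_rot","grip"]}

```bash
mkdir -p pics; ls
python3 - <<'E'
from station import *
import cv2
s=sense();print(s['time_s'],s['tcp_pos'],s['ee_rot'])
for n in("scene","top"):
    c=capture(n);cv2.imwrite(f'pics/{n}0.png',c['img'][:,:,::-1]);print(n,c['fx'],c['fy'],c['cx'],c['cy'],c['k1'],c['world_to_cam'])
    for l in("flange_a","notch_a","stand_a","rail","stile","fence"):
        print(l,[(round(d['score'],2),[int(v) for v in d['point']]) for d in landmark_of(n,l)])
c=capture("wrist");print(c['mount'],c['fx'])
E
```

```text
pics
0.0 [ 0.23381705 -0.57896824  0.22146728] [[-9.27324673e-01 -3.74256781e-01 -9.01649812e-04]
 [-3.74257856e-01  9.27322540e-01  1.99077999e-03]
 [ 9.10572815e-05  2.18354893e-03 -9.99997612e-01]]
scene 515.2812947026359 515.2812947026359 287.26424339077465 214.96056945003988 -0.07529975747922939 [[-0.84017247  0.54229164 -0.00547628  0.38531496]
 [-0.40669392 -0.62334658  0.66786158  0.17225297]
 [ 0.35876213  0.56334609  0.74426535 -1.7554163 ]
 [ 0.          0.          0.          1.        ]]
flange_a [(0.93, [215, 134]), (0.91, [358, 299]), (0.83, [237, 224]), (0.65, [269, 274]), (0.22, [318, 247])]
notch_a [(0.95, [222, 133]), (0.9, [254, 222]), (0.88, [374, 301]), (0.78, [297, 121]), (0.71, [265, 257])]
stand_a [(0.91, [357, 304]), (0.82, [238, 230]), (0.77, [269, 279])]
rail [(0.78, [273, 203]), (0.63, [197, 166])]
stile [(0.84, [316, 247])]
fence [(0.58, [199, 170]), (0.44, [276, 284])]
top 500.6548625388616 500.6548625388616 289.225713428442 202.86833650545435 -0.08277565325852887 [[-0.00625942 -0.99992941  0.0100994   0.01236048]
 [ 0.99654033 -0.00540055  0.08293496 -0.46759395]
 [-0.08287456  0.01058358  0.99650379 -1.4197782 ]
 [ 0.          0.          0.          1.        ]]
flange_a [(0.84, [407, 306]), (0.79, [234, 151]), (0.75, [308, 155]), (0.7, [170, 202]), (0.7, [466, 206])]
notch_a [(0.9, [294, 168]), (0.87, [156, 210]), (0.83, [426, 298]), (0.74, [359, 103]), (0.69, [252, 156]), (0.64, [450, 212])]
stand_a [(0.81, [240, 151]), (0.77, [307, 154])]
rail [(0.72, [172, 204]), (0.66, [322, 202])]
stile [(0.68, [244, 214])]
fence [(0.74, [414, 162])]
[[-7.48164768e-04  9.62150171e-01  2.72518784e-01  7.36308273e-02]
 [ 9.99999597e-01  5.84871384e-04  6.80431498e-04  4.49648684e-04]
 [ 4.95288843e-04  2.72519184e-01 -9.62150222e-01 -1.62201202e-01]
 [ 0.00000000e+00  0.00000000e+00  0.00000000e+00  1.00000000e+00]] 350.02777242791836
```

View pics/top0.png

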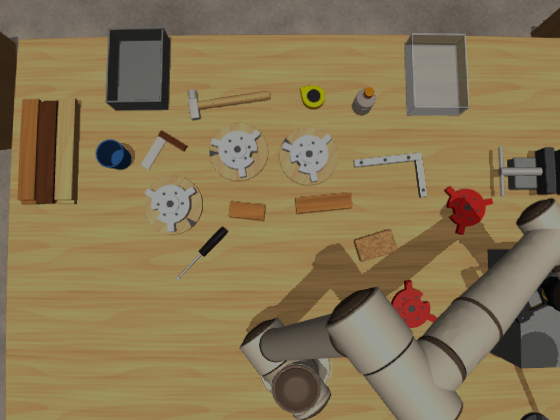

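View pics/scene0.png

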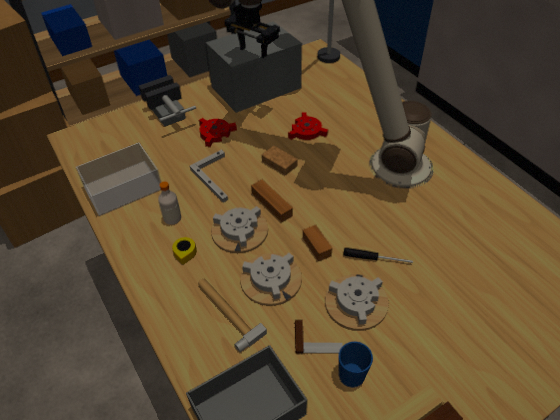

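The top view shows three grey flanges near (238,150), (308,155) and (170,204). The rail is at (323,203), the stile at (247,211) and the fence's inner corner near (417,165). The red look-alikes are at (466,207) and (411,306). I'll set up the helpers and rough positions next.

```bash
cat > h.py <<'E'
import numpy as np, cv2
from scipy.optimize import minimize, least_squares
from station import *
def cam(name):
    s=sense(); c=capture(name)
    if name=="wrist":
        T=np.eye(4);T[:3,:3]=s['ee_rot'];T[:3,3]=s['tcp_pos']
        c['W']=T@c['mount']
    else: c['W']=np.linalg.inv(c['world_to_cam'])
    return c
def proj(c,P):
    P=np.atleast_2d(P); W=np.linalg.inv(c['W']); q=P@W[:3,:3].T+W[:3,3]
    u=np.c_[q[:,0],-q[:,1]]/-q[:,2:]; u=u*(1+c['k1']*(u**2).sum(1,keepdims=True))
    return u*[c['fx'],c['fy']]+[c['cx'],c['cy']]
def ray(c,p):
    d=(np.atleast_2d(p).astype(float)-[c['cx'],c['cy']])/[c['fx'],c['fy']]; u=d.copy()
    for _ in range(8): u=d/(1+c['k1']*(u**2).sum(1,keepdims=True))
    v=np.c_[u[:,0],-u[:,1],-np.ones(len(u))]@c['W'][:3,:3].T
    return c['W'][:3,3],v
def plane(c,p,z):
    o,v=ray(c,p); return o+v*((z-o[2])/v[:,2:])
def tri(c1,p1,c2,p2):
    A=np.zeros((3,3));b=np.zeros(3)
    for c,p in((c1,p1),(c2,p2)):
        o,v=ray(c,p);v=v[0]/np.linalg.norm(v[0]);M=np.eye(3)-np.outer(v,v);A+=M;b+=M@o
    return np.linalg.solve(A,b)
def save(c,n): cv2.imwrite(f'pics/{n}.png',c['img'][:,:,::-1])
def rectify(c,ctr,half,z,px=0.0005):
    """top-down ortho image of plane z; rows=+x down.. col=i -> x, row=j -> y"""
    n=int(2*half/px); g=(np.arange(n)+.5)*px-half
    X,Y=np.meshgrid(ctr[0]+g,ctr[1]+g); P=np.c_[X.ravel(),Y.ravel(),np.full(X.size,z)]
    m=proj(c,P).astype(np.float32).reshape(n,n,2)
    return cv2.remap(c['img'],m[...,0],m[...,1],cv2.INTER_LINEAR)
E
python3 - <<'E'
from h import *
t=cam("top");s=cam("scene")
for n,p,z,q in(("fB?",(238,149),.05,(237,224)),("f",(309,154),.05,(215,134)),("f3",(170,203),.05,(358,299)),("rail",(323,203),.04,(273,200)),("stile",(247,210),.04,(316,243)),("corner",(417,164),.01,(0,0)),("fenceleft",(356,161),.02,(0,0)),("fencebottom",(423,195),.02,(0,0)),("glue",(366,95),.1,(0,0)),("pot",(112,155),.05,(0,0)),("sand",(376,245),.035,(0,0)),("handle",(217,240),.01,(0,0))):
    print(n,plane(t,p,z).round(3), tri(t,p,s,q).round(3))
E
```

```text
fB? [[0.619 0.155 0.05 ]] [0.631 0.117 0.197]
f [[ 0.604 -0.047  0.05 ]] [ 0.588 -0.054  0.352]
f3 [[0.467 0.346 0.05 ]] [0.466 0.355 0.021]
rail [[ 0.465 -0.086  0.04 ]] [ 0.463 -0.085  0.016]
stile [[0.446 0.129 0.04 ]] [0.446 0.133 0.015]
corner [[ 0.581 -0.367  0.01 ]] [ 0.727 -0.222  0.699]
fenceleft [[ 0.589 -0.185  0.02 ]] [ 0.728 -0.115  0.742]
fencebottom [[ 0.488 -0.379  0.02 ]] [ 0.7   -0.217  0.716]
glue [[ 0.761 -0.205  0.1  ]] [ 0.787 -0.145  0.711]
pot [[0.605 0.516 0.05 ]] [0.728 0.213 0.879]
sand [[ 0.345 -0.236  0.035]] [ 0.664 -0.11   0.795]
handle [[0.362 0.218 0.01 ]] [0.672 0.089 0.874]
```

>>> step_arm:
  linear:
    - [-48, 29, -10]
    - [-48, 29, -10]
    - [-48, 29, -10]
    - [-48, 29, -10]
    - [-48, 29, -10]
    - [-48, 29, -10]
    - [-48, 29, -10]
    - [-48, 29, -10]
    - [0, 0, 0]
    - [0, 0, 0]
  delta_rot:
    - [0, 0, 0]
    - [0, 0, 0]
    - [0, 0, 0]
    - [0, 0, 0]
    - [0, 0, 0]
    - [0, 0, 0]
    - [0, 0, 0]
    - [0, 0, 0]
    - [0, 0, 0.185]
    - [0, 0, 0.185]
  grip: [60, 60, 60, 60, 60, 60, 60, 60, 60, 60]

```text
time_s: 2.1
tcp_pos: [0.5038, -0.2196, 0.3026]
ee_rot: [[-1.0, -0.01, 0.0], [-0.01, 1.0, 0.0], [-0.0, 0.0, -1.0]]
wrist_force: [0.8, 0.5, 0.2]
gripper_width: 0.69
gripper_force: 0.0
```

Run:
```python
from h import *
s=sense();print(s['tcp_pos'],s['ee_rot'].round(3) if hasattr(s['ee_rot'],'round') else s['ee_rot'],s['joints'])
c=cam("wrist");save(c,"w1")
for l in("fence","rail","stile","flange_a","notch_a","stand_a"):
    z=dict(flange_a=.022,notch_a=.046).get(l,0)
    for d in landmark_of("wrist",l): print(l,round(d['score'],2),np.round(d['point']),plane(c,d['point'],z).round(4))
```

```text
[ 0.50377389 -0.21960809  0.30262221] [[-1.   -0.01  0.  ]
 [-0.01  1.    0.  ]
 [-0.    0.   -1.  ]] [-6.65191091e+00  1.19570575e+01 -2.33754774e+00 -5.01257870e-03
 -7.56962301e+01 -8.27949694e+01]
fence 0.86 [178. 224.] [[ 0.5914 -0.3583  0.    ]]
rail 0.81 [382. 139.] [[ 0.471  -0.0826  0.    ]]
stile 0.63 [549. 121.] [[0.4461 0.1303 0.    ]]
flange_a 0.92 [557. 255.] [[0.6236 0.164  0.022 ]]
flange_a 0.91 [408. 244.] [[ 0.6085 -0.0416  0.022 ]]
flange_a 0.7 [ 60. 122.] [[ 0.4521 -0.4871  0.022 ]]
flange_a 0.26 [552. 122.] [[0.4465 0.1178 0.022 ]]
notch_a 0.94 [532. 248.] [[0.6035 0.1088 0.046 ]]
notch_a 0.86 [445. 224.] [[ 0.5721 -0.0074  0.046 ]]
notch_a 0.85 [ 82. 117.] [[ 0.4442 -0.4463  0.046 ]]
stand_a 0.63 [542. 248.] [[0.6223 0.1585 0.    ]]
```

View pics/w1.png

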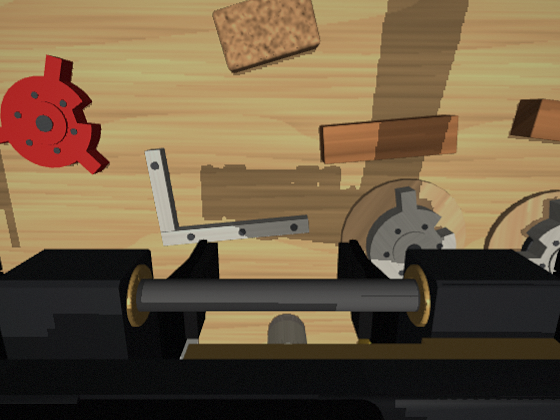

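The wrist view shows the fence's inner corner near (178,228) and the rail at about (390,139). Flange 2 is near (410,245), partly hidden, and the sanding block is at (267,35). Next I'll write a silhouette model fit.

```bash
cat >> h.py <<'E'
def box(x0,x1,y0,y1,z0,z1): return np.array([[x,y,z] for x in(x0,x1) for y in(y0,y1) for z in(z0,z1)])
FENCE=[box(0,.02,-.02,.18,0,.02),box(-.11,.02,-.02,0,0,.02)]
def wood(L,h=.04): return [box(-.0225,.0225,-L/2,L/2,0,h)]
def prism(pts,z0,z1): return np.vstack([np.c_[pts,np.full(len(pts),z)] for z in(z0,z1)])
def T(P,x,y,a):
    c,s=np.cos(a),np.sin(a); return np.c_[P[:,0]*c-P[:,1]*s+x,P[:,0]*s+P[:,1]*c+y,P[:,2]]
def render(c,parts,x,y,a,ss=4):
    m=np.zeros((420*ss//1,560*ss),np.uint8)
    for P in parts:
        q=proj(c,T(P,x,y,a)); h=cv2.convexHull(((q+.5)*ss*16).astype(np.int32)); cv2.fillConvexPoly(m,h,255,shift=4)
    return cv2.resize(m,(560,420),interpolation=cv2.INTER_AREA)/255.
def fit(views,parts,g,sc=(.01,.01,.1)):
    """views: list of (cam,mask)"""
    def cost(v):
        e=0
        for c,m in views:
            r=render(c,parts,g[0]+v[0]*sc[0],g[1]+v[1]*sc[1],g[2]+v[2]*sc[2])
            e+=np.minimum(r,m).sum()/np.maximum(r,m).sum()
        return 1-e/len(views)
    s0=np.array([[0,0,0],[1,0,0],[0,1,0],[0,0,1],[.0,0,0]])[:4]-.2
    o=minimize(cost,np.zeros(3),method='Nelder-Mead',options=dict(initial_simplex=s0,xatol=.005,fatol=1e-5,maxiter=150))
    return np.array(g)+o.x*np.array(sc),1-o.fun
def mask(c,name,label,guess):
    p=proj(c,guess)[0]
    ds=[d for d in silhouettes(name,label) if np.hypot(*(np.array(d['point'])-p))<45]
    return max(ds,key=lambda d:d['score'])['mask'].astype(float) if ds else None
E
python3 - <<'E'
from h import *
w=cam("wrist")
mw={}
for l,g in(("fence",(.55,-.33,.0)),("rail",(.465,-.085,.02))): mw[l]=mask(w,"wrist",l,g)
t=cam("top");mt={l:mask(t,"top",l,g) for l,g in(("fence",(.55,-.33,.0)),("rail",(.465,-.085,.02)))}
for l,parts,g in(("fence",FENCE,(.585,-.365,.08)),("rail",wood(.16),(.465,-.085,1.6))):
    for nm,v in(("w",[(w,mw[l])]),("t",[(t,mt[l])]),("wt",[(w,mw[l]),(t,mt[l])])):
        if any(m is None for _,m in v): print(l,nm,"none");continue
        print(l,nm,*[np.round(r,4) for r in fit(v,parts,g)])
    if l=="rail" and mt[l] is not None:
        for h in(.03,.04,.05): print(h,*[np.round(r,4) for r in fit([(w,mw[l]),(t,mt[l])],wood(.16,h),g)])
E
```

```text
fence w [ 0.5924 -0.3577  0.1045] 0.9503
fence t [ 0.5867 -0.3641  0.0512] 0.0729
fence wt [ 0.5923 -0.3578  0.1047] 0.5111
rail w [ 0.4674 -0.0855  0.0871] 0.978
rail t [ 0.463 -0.087  1.58 ] 0.0
rail wt [ 0.4674 -0.0855  0.0873] 0.5727
0.03 [ 0.4681 -0.0828  0.0908] 0.5597
0.04 [ 0.4674 -0.0855  0.0873] 0.5727
0.05 [ 0.4667 -0.0871  0.0819] 0.5488
```

>>> step_arm:
  linear:
    - [-28, 45, 10]
    - [-28, 45, 10]
    - [-28, 45, 10]
    - [-28, 46, 10]
    - [-28, 46, 10]
    - [-28, 46, 10]
    - [0, 0, 0]
    - [0, 0, 0]
  delta_rot:
    - [0, 0, 0]
    - [0, 0, 0]
    - [0, 0, 0]
    - [0, 0, 0]
    - [0, 0, 0]
    - [0, 0, 0]
    - [0, 0, 0]
    - [0, 0, 0]
  grip: [50, 50, 50, 50, 50, 50, 50, 50]

```text
time_s: 3.75
tcp_pos: [0.6673, 0.0546, 0.2423]
ee_rot: [[-1.0, -0.014, -0.001], [-0.014, 1.0, -0.0], [0.001, -0.0, -1.0]]
wrist_force: [-0.8, -1.1, 0.4]
gripper_width: 0.573
gripper_force: 0.0
```

Run:
```python
from h import *
import pickle
c=cam("wrist");save(c,"w2");print(sense()['tcp_pos'])
S={}
for l in("flange_a","stand_a","rail","stile","notch_a"):
    S[l]=silhouettes("wrist",l)
    z=dict(flange_a=.022,notch_a=.046).get(l,0)
    for d in landmark_of("wrist",l): print(l,round(d['score'],2),np.round(d['point']),plane(c,d['point'],z).round(4))
pickle.dump((c,S),open("v2.pkl","wb"))
```

```text
[0.66723953 0.05395804 0.24293872]
flange_a 0.92 [376. 134.] [[0.6215 0.1605 0.022 ]]
flange_a 0.82 [187. 118.] [[ 0.6076 -0.0422  0.022 ]]
stile 0.67 [380. 259.] [[0.7762 0.1852 0.    ]]
notch_a 0.79 [335. 118.] [[0.604  0.1114 0.046 ]]
```

View pics/w2.png

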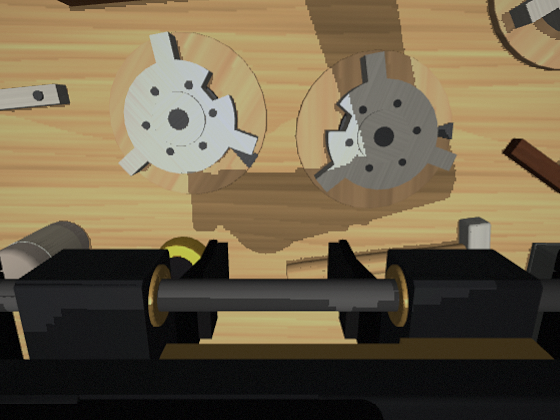

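>>> step_arm:
  linear:
    - [23, 41, 0]
    - [23, 41, 0]
    - [23, 41, 0]
    - [23, 41, 0]
    - [23, 41, 0]
    - [23, 41, 0]
    - [0, 0, 0]
    - [0, 0, 0]
  delta_rot:
    - [0, 0, 0]
    - [0, 0, 0]
    - [0, 0, 0]
    - [0, 0, 0]
    - [0, 0, 0]
    - [0, 0, 0]
    - [0, 0, 0]
    - [0, 0, 0]
  grip: [40, 40, 40, 40, 40, 40, 40, 40]

```text
time_s: 5.3
tcp_pos: [0.5261, 0.2986, 0.2426]
ee_rot: [[-1.0, -0.014, 0.0], [-0.014, 1.0, -0.0], [-0.0, -0.0, -1.0]]
wrist_force: [0.2, -0.2, -0.2]
gripper_width: 0.46
gripper_force: 0.0
```

Run:
```python
from h import *
import pickle
c=cam("wrist");save(c,"w3");print(sense()['tcp_pos'])
S={}
for l in("flange_a","stand_a","rail","stile","notch_a"):
    S[l]=silhouettes("wrist",l)
    z=dict(flange_a=.022,notch_a=.046).get(l,0)
    for d in landmark_of("wrist",l): print(l,round(d['score'],2),np.round(d['point']),plane(c,d['point'],z).round(4))
pickle.dump((c,S),open("v3.pkl","wb"))
```

```text
[0.52640452 0.29811635 0.24256539]
flange_a 0.88 [159. 255.] [[0.624  0.1599 0.022 ]]
stand_a 0.35 [447. 235.] [[0.6021 0.5083 0.    ]]
stile 0.64 [130.  98.] [[0.4459 0.1345 0.    ]]
notch_a 0.64 [107. 246.] [[0.6035 0.1119 0.046 ]]
notch_a 0.55 [374.  93.] [[0.4389 0.3921 0.046 ]]
```

View pics/w3.png

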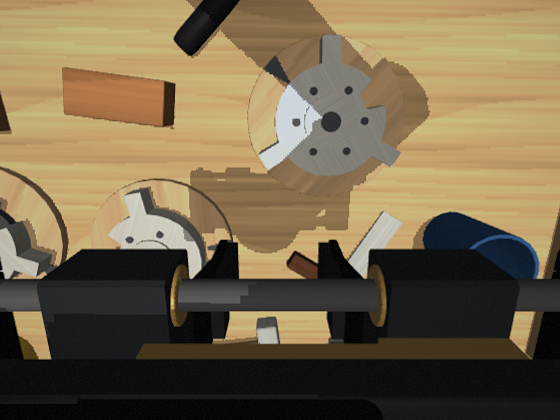

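In w2, flange 2 is centred at (180,119) with its notch up-right and its pointer at about (247,158), partly under an ear. Flange 1 is at (384,137) with its notch to the left and its pointer at (447,130). In w3, flange 3 is at (330,122) with its notch at (375,93) and its pointer at (275,68), and the stile is at about (118,97).

```bash
cat >> h.py <<'E'
_a=np.linspace(0,2*np.pi,73)
def _ear(t):
    t=np.radians(t); q=np.array([[.03,-.009],[.079,-.009],[.079,.009],[.03,.009]])
    return q@np.array([[np.cos(t),np.sin(t)],[-np.sin(t),np.cos(t)]])
FL=[prism(.055*np.c_[np.cos(_a),np.sin(_a)],.022,.046)]+[prism(_ear(t),.022,.046) for t in(60,180,300)]
# notch lost area: prism seen through both faces -> intersection of top and bottom notch outlines
NO=np.array([[.038,-.012],[.06,-.0145],[.06,.0145],[.038,.012]])
def render_fl(c,x,y,a,ss=4):
    m=(render(c,FL,x,y,a,ss)*255).astype(np.uint8)
    k=[]
    for z in(.022,.046):
        b=np.zeros((420*ss,560*ss),np.uint8);q=proj(c,T(np.c_[NO,np.full(4,z)],x,y,a));cv2.fillConvexPoly(b,((q+.5)*ss*16).astype(np.int32),255,shift=4);k.append(cv2.resize(b,(560,420),interpolation=cv2.INTER_AREA))
    return (m-np.minimum(m,np.minimum(*k)))/255.
def fit_fl(c,m,g,vis=None):
    sc=np.array((.01,.01,.15))
    def cost(v):
        r=render_fl(c,*(np.array(g)+v*sc))
        return 1-np.minimum(r,m).sum()/np.maximum(r,m).sum()
    o=minimize(cost,np.zeros(3),method='Nelder-Mead',options=dict(initial_simplex=np.array([[0,0,0],[1,0,0],[0,1,0],[0,0,1]])-.2,xatol=.005,fatol=1e-5,maxiter=150))
    return np.array(g)+o.x*sc,1-o.fun
E
python3 - <<'E'
from h import *
import pickle
G={1:("v2",(.6215,.1605,np.radians(-126))),2:("v2",(.6076,-.0422,np.radians(142))),3:("v3",(.467,.346,np.radians(123)))}
ims=[]
for k,(f,g) in G.items():
    c,S=pickle.load(open(f+".pkl","rb")); p=proj(c,(g[0],g[1],.046))[0]
    ds=[d for d in S["flange_a"] if np.hypot(*(np.array(d['point'])-p))<40]; print(k,[(d['score'],d['point'],d['mask'].sum()) for d in ds])
    if ds:
        r,i=fit_fl(c,ds[0]['mask'].astype(float),g);print(k,r[:2].round(4),np.degrees(r[2]).round(1),i)
    else: r=g
    im=rectify(c,r[:2],.1,.013,.0008); n=im.shape[0]
    ims.append(im[:,:,::-1])
c,S=pickle.load(open("v3.pkl","rb"))
for d in S["stile"]:
    print(d['point'],d['score'],*fit([(c,d['mask'].astype(float))],wood(.1),(.446,.13,1.6-np.pi/2)))
cv2.imwrite("pics/rect.png",np.hstack(ims))
E
```

```text
1 [(0.59, [380.7, 138.2], np.int64(10931))]
1 [0.6208 0.1595] -109.0 0.9754756268769641
2 [(0.9, [175.4, 117.1], np.int64(11274))]
2 [ 0.6067 -0.0444] 130.5 0.978558232592294
3 [(0.86, [326.3, 121.7], np.int64(10750))]
3 [0.4661 0.3502] 122.2 0.9670192912664518
[120.4, 98.0] 0.68 [ 0.44619064  0.13406452 -0.11364255] 0.9644934767343019
```

View pics/rect.png

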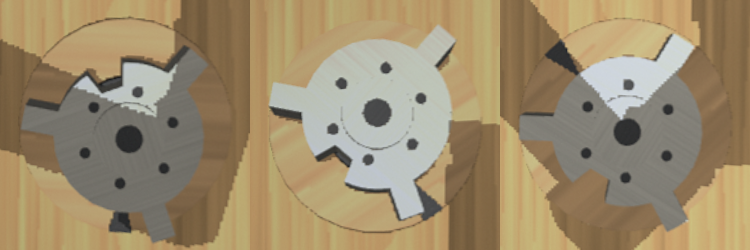

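The rectified tiles show the pointers as dark triangles: flange 1 at about (121,222), flange 2 at (430,205) and partly under an ear, flange 3 at (560,55). I'll compute their angles.

```bash
cat >> h.py <<'E'
def pointer(c,ctr,ga):
    """angle (deg) of the dark triangle at 56..86 mm from ctr on z=.013"""
    px=.0004; im=rectify(c,ctr,.1,.013,px).astype(int); n=im.shape[0]; g=(np.arange(n)+.5)*px-.1
    X,Y=np.meshgrid(g,g); R=np.hypot(X,Y); A=(np.degrees(np.arctan2(Y,X))-ga+180)%360-180
    sp=im.max(2)-im.min(2)
    d=((im.max(2)<85)&(sp<30)&(R>.05)&(R<.09)&(abs(A)<22)).astype(np.uint8)
    n,l,st,ce=cv2.connectedComponentsWithStats(d); 
    if n<2: return None
    k=1+np.argmax(st[1:,4]); q=l==k
    out=[]
    for r in np.arange(.056,.088,.004):
        s=q&(abs(R-r)<.002)
        if s.sum()>5: out.append((round(r*1000),round(ga+A[s].min(),1),round(ga+A[s].max(),1)))
    return q.sum()*px*px*1e6,ga+A[q].mean(),out
E
python3 - <<'E'
from h import *
import pickle
for k,f,x,y,a in((1,"v2",.6208,.1595,93),(2,"v2",.6067,-.0444,56),(3,"v3",.4661,.3502,-131)):
    c,S=pickle.load(open(f+".pkl","rb")); print(k,pointer(c,(x,y),a))
E
```

```text
1 (np.float64(220.32000000000002), np.float64(92.41727397676627), [(68, np.float64(91.8), np.float64(94.1)), (72, np.float64(87.9), np.float64(96.9)), (76, np.float64(87.1), np.float64(97.9)), (80, np.float64(86.5), np.float64(98.4)), (84, np.float64(86.5), np.float64(98.5))])
2 (np.float64(195.04000000000002), np.float64(56.27718311552238), [(60, np.float64(54.7), np.float64(56.1)), (64, np.float64(54.6), np.float64(57.1)), (68, np.float64(53.6), np.float64(57.6)), (72, np.float64(52.8), np.float64(58.2)), (76, np.float64(52.0), np.float64(59.1)), (80, np.float64(51.8), np.float64(62.5)), (84, np.float64(51.4), np.float64(62.8))])
3 (np.float64(309.28), np.float64(-132.9293087327275), [(56, np.float64(-134.4), np.float64(-131.2)), (60, np.float64(-135.5), np.float64(-130.0)), (64, np.float64(-136.5), np.float64(-129.1)), (68, np.float64(-136.9), np.float64(-128.7)), (72, np.float64(-137.5), np.float64(-128.2)), (76, np.float64(-138.4), np.float64(-127.4)), (80, np.float64(-139.2), np.float64(-127.0)), (84, np.float64(-138.9), np.float64(-127.2))])
```

Needed turns, worked out from these fits: F3 +105°, F2 −73.5°, F1 −158.5°. I'll straddle an ear with the fingers and push it around the axis, starting with F3.

>>> step_arm:
  linear:
    - [0, 0, 0]
    - [0, 0, 0]
    - [0, 0, 0]
    - [0, 0, 0]
    - [0, 0, 0]
    - [0, 0, 0]
    - [0, 0, 0]
    - [0, 0, 0]
    - [0, 0, 0]
    - [0, 0, 0]
  delta_rot:
    - [0, 0, -0.175]
    - [0, 0, -0.175]
    - [0, 0, -0.175]
    - [0, 0, -0.175]
    - [0, 0, -0.175]
    - [0, 0, -0.175]
    - [0, 0, -0.175]
    - [0, 0, -0.175]
    - [0, 0, -0.175]
    - [0, 0, -0.175]
  grip: [40, 40, 40, 40, 40, 40, 40, 40, 40, 40]

```text
time_s: 7.1
tcp_pos: [0.5261, 0.2988, 0.2426]
ee_rot: [[0.197, -0.98, -0.0], [-0.98, -0.197, 0.0], [-0.0, 0.0, -1.0]]
wrist_force: [0.6, 0.0, 0.4]
gripper_width: 0.457
gripper_force: 0.0
```

>>> step_arm:
  linear:
    - [0, 0, 0]
    - [0, 0, 0]
    - [-7, 23, 40]
    - [0, 0, 50]
    - [0, 0, 40]
    - [0, 0, 0]
    - [0, 0, 0]
  delta_rot:
    - [0, 0, -0.175]
    - [0, 0, -0.194]
    - [0, 0, 0]
    - [0, 0, 0]
    - [0, 0, 0]
    - [0, 0, 0]
    - [0, 0, 0]
  grip: [40, 40, 40, 40, 40, 40, 40]

```text
time_s: 7.98
tcp_pos: [0.504, 0.2935, 0.1143]
ee_rot: [[0.528, -0.849, 0.003], [-0.849, -0.528, 0.001], [0.0, -0.003, -1.0]]
wrist_force: [-0.7, 0.3, 0.4]
gripper_width: 0.461
gripper_force: 0.0
```

```bash
cat >> h.py <<'E'
def ret(ctr,phi,r=.069,z=None):
    """error in tool axes (mm) and rot about tool z (rad) to sit at radius r, angle phi, tool x outward"""
    s=sense();R=np.array(s['ee_rot']);p=np.array(s['tcp_pos']);f=np.radians(phi)
    t=np.array([ctr[0]+r*np.cos(f),ctr[1]+r*np.sin(f),p[2] if z is None else z]); y=np.degrees(np.arctan2(R[1,0],R[0,0]))
    print('pos',p.round(4),'yaw',y.round(2),'d_tool',(R.T@(t-p)*1000).round(1),'rotz',np.radians(-((phi-y+180)%360-180)).round(3),'w',s['gripper_width']*87,s['joints'][0].round(0) if hasattr(s['joints'][0],'round') else '',s['joints'][5],'F',np.round(s['wrist_force'],1))
E
python3 -c "
from h import *
ret((.4661,.3502),-57.8,z=.032)"
```

```text
pos [0.504  0.2935 0.1143] yaw -58.13 d_tool [ 0.8  2.1 82.3] rotz -0.006 w 40.063908351908104 46.0 -14.308300461522457 F [-0.7  0.3  0.4]
```

>>> step_arm:
  linear:
    - [1, 2, 42]
    - [0, 0, 25]
    - [0, 0, 15]
    - [0, 0, 0]
    - [0, 0, 0]
    - [0, 0, 0]
    - [0, 0, 0]
  delta_rot:
    - [0, 0, 0]
    - [0, 0, 0]
    - [0, 0, 0]
    - [0, 0, 0]
    - [0, 0, 0]
    - [0, 0, 0]
    - [0, 0, 0]
  grip: [40, 40, 40, 32, 26, 22, 22]

```text
time_s: 8.85
tcp_pos: [0.502, 0.291, 0.0313]
ee_rot: [[0.527, -0.85, 0.001], [-0.85, -0.527, 0.001], [-0.0, -0.001, -1.0]]
wrist_force: [0.5, -0.7, -0.1]
gripper_width: 0.263
gripper_force: 0.0
```

>>> step_arm:
  linear:
    - [-0.35, -6.97, 0]
    - [-0.35, -6.97, 0]
    - [-0.35, -6.97, 0]
    - [-0.35, -6.97, 0]
    - [-0.35, -6.97, 0]
    - [-0.35, -6.97, 0]
    - [-0.35, -6.97, 0]
    - [-0.35, -6.97, 0]
    - [-0.35, -6.97, 0]
  delta_rot:
    - [0, 0, -0.1012]
    - [0, 0, -0.1012]
    - [0, 0, -0.1012]
    - [0, 0, -0.1012]
    - [0, 0, -0.1012]
    - [0, 0, -0.1012]
    - [0, 0, -0.1012]
    - [0, 0, -0.1012]
    - [0, 0, -0.1012]
  grip: [22, 22, 22, 22, 22, 22, 22, 22, 22]

```text
time_s: 9.98
tcp_pos: [0.5338, 0.3417, 0.0307]
ee_rot: [[0.995, -0.101, -0.001], [-0.101, -0.995, -0.001], [-0.001, 0.001, -1.0]]
wrist_force: [-0.4, -0.5, 0.3]
gripper_width: 0.253
gripper_force: 0.6
```

```bash
python3 -c "
from h import *
ret((.4661,.3502),-57.8+52.2,z=.032)"
```

```text
pos [0.5338 0.3417 0.0307] yaw -5.81 d_tool [ 0.8 -1.8 -1.3] rotz -0.004 w 21.967704599092727 47.0 36.94648730160084 F [-0.4 -0.5  0.3]
```

>>> step_arm:
  linear:
    - [0, -8.5, -1]
    - [-0.35, -7, 0]
    - [-0.35, -7, 0]
    - [-0.35, -7, 0]
    - [-0.35, -7, 0]
    - [-0.35, -7, 0]
    - [-0.35, -7, 0]
    - [-0.35, -7, 0]
    - [-0.35, -7, 0]
    - [0, 0, 0]
  delta_rot:
    - [0, 0, -0.1024]
    - [0, 0, -0.1024]
    - [0, 0, -0.1024]
    - [0, 0, -0.1024]
    - [0, 0, -0.1024]
    - [0, 0, -0.1024]
    - [0, 0, -0.1024]
    - [0, 0, -0.1024]
    - [0, 0, -0.1024]
    - [0, 0, 0]
  grip: [22, 22, 22, 22, 22, 22, 22, 22, 22, 22]

```text
time_s: 11.22
tcp_pos: [0.5131, 0.4009, 0.0317]
ee_rot: [[0.685, 0.729, 0.0], [0.729, -0.685, 0.0], [0.0, -0.0, -1.0]]
wrist_force: [0.3, -0.7, 0.2]
gripper_width: 0.252
gripper_force: 0.0
```

```bash
python3 -c "
from h import *
ret((.4661,.3502),47,z=.032)"
```

```text
pos [0.5131 0.4009 0.0317] yaw 46.78 d_tool [-0.1  0.2 -0.3] rotz -0.004 w 21.948470413389135 52.0 84.57285155392373 F [ 0.3 -0.7  0.2]
```

Now I'll centre the ear by narrowing the fingers, then release, lift and look.

>>> step_arm:
  linear:
    - [0, 0, 0]
    - [0, 0, 0]
    - [0, 0, 0]
    - [0, 0, 0]
    - [0, 0, -20]
    - [0, 0, -40]
    - [0, 0, -60]
    - [-62, 0, -60]
    - [-62, 0, -20]
    - [0, 0, 0]
  delta_rot:
    - [0, 0, 0]
    - [0, 0, 0]
    - [0, 0, 0]
    - [0, 0, 0]
    - [0, 0, 0]
    - [0, 0, 0]
    - [0, 0, 0]
    - [0, 0, 0]
    - [0, 0, 0]
    - [0, 0, 0]
  grip: [19, 19, 30, 36, 40, 40, 40, 40, 40, 40]

```text
time_s: 12.48
tcp_pos: [0.44, 0.3224, 0.2169]
ee_rot: [[0.684, 0.729, 0.002], [0.729, -0.684, 0.003], [0.003, -0.001, -1.0]]
wrist_force: [1.1, 1.8, 0.9]
gripper_width: 0.459
gripper_force: 0.0
```

>>> step_arm:
  linear:
    - [0, 0, 0]
    - [0, 0, 0]
  delta_rot:
    - [0, 0, 0]
    - [0, 0, 0]
  grip: [40, 40]

```text
time_s: 12.72
tcp_pos: [0.4423, 0.3252, 0.2133]
ee_rot: [[0.684, 0.729, -0.001], [0.729, -0.684, -0.001], [-0.001, 0.0, -1.0]]
wrist_force: [-0.7, 0.4, -0.6]
gripper_width: 0.457
gripper_force: 0.0
```

```bash
cat >> h.py <<'E'
def look_fl(ctr,ga,pa,name):
    c=cam("wrist");save(c,name);p=proj(c,(*ctr,.046))[0];print('px',p.round())
    ds=[d for d in silhouettes("wrist","flange_a") if np.hypot(*(np.array(d['point'])-p))<45]
    if ds:
        r,i=fit_fl(c,ds[0]['mask'].astype(float),(*ctr,np.radians(ga)));print('flange',r[:2].round(4),np.degrees(r[2]).round(2),round(i,3)); ctr=r[:2]
    for d in landmark_of("wrist","notch_a"):
        q=plane(c,d['point'],.046)[0]; v=q[:2]-ctr
        if np.hypot(*v)<.07: print('notch',np.degrees(np.arctan2(v[1],v[0])).round(1),np.hypot(*v).round(4))
    print('pointer',pointer(c,ctr,pa)); ret(ctr,0)
    cv2.imwrite(f'pics/{name}_r.png',rectify(c,ctr,.1,.013,.0008)[:,:,::-1])
E
python3 -c "
from h import *
look_fl((.4661,.3502),-133,-133,'f3a')"
```

```text
px [278. 151.]
flange [0.4652 0.3517] -135.26 0.975
notch -136.2 0.0523
pointer (np.float64(248.80000000000004), np.float64(-131.46569917048046), [(56, np.float64(-133.0), np.float64(-129.8)), (60, np.float64(-133.4), np.float64(-129.2)), (64, np.float64(-133.5), np.float64(-128.8)), (68, np.float64(-134.5), np.float64(-128.2)), (72, np.float64(-135.5), np.float64(-127.3)), (76, np.float64(-136.3), np.float64(-126.6)), (80, np.float64(-137.2), np.float64(-126.0)), (84, np.float64(-137.2), np.float64(-126.1))])
pos [0.4422 0.325  0.2131] yaw 46.81 d_tool [82.5 48.8 -0.1] rotz 0.817 w 39.90619537249295 53.0 83.5692047606339 F [-0.1  0.5 -1. ]
```

```bash
cat >> h.py <<'E'
def stand(c,ctr):
    """stand centre from its 86 mm edge: dark thin outline at z~.012 (top) """
    g=cv2.cvtColor(c['img'],cv2.COLOR_RGB2GRAY).astype(np.float32); g=cv2.magnitude(cv2.Sobel(g,5,1,0),cv2.Sobel(g,5,0,1)); g=cv2.GaussianBlur(np.minimum(g,120),(0,0),1.)
    a=np.linspace(0,2*np.pi,361)[:-1]; best=(0,)
    for dx in np.arange(-.005,.0051,.0005):
        for dy in np.arange(-.005,.0051,.0005):
            q=proj(c,np.c_[ctr[0]+dx+.086*np.cos(a),ctr[1]+dy+.086*np.sin(a),np.full(360,.012)]).astype(np.float32)
            ok=(q[:,1]<235)&(q[:,1]>1)&(q[:,0]>1)&(q[:,0]<558)
            v=cv2.remap(g,q[None,:,0].copy(),q[None,:,1].copy(),cv2.INTER_LINEAR)[0][ok]
            if len(v) and np.mean(v)>best[0]: best=(np.mean(v),ctr[0]+dx,ctr[1]+dy,len(v))
    return best
E
python3 - <<'E'
from h import *
import pickle
c=cam("wrist");b=stand(c,(.4655,.351));print(b,pointer(c,b[1:3],-132)[:2])
for k,f,x,y,a in((1,"v2",.6208,.1595,93),(2,"v2",.6067,-.0444,56),(3,"v3",.4661,.3502,-131)):
    c,S=pickle.load(open(f+".pkl","rb")); b=stand(c,(x,y));print(k,b,pointer(c,b[1:3],a))
E
python3 - <<'E'
import cv2
a=cv2.imread('pics/f3a.png')[40:260,150:420];cv2.imwrite('pics/f3c.png',cv2.resize(a,None,fx=2.5,fy=2.5,interpolation=2))
E
```

```text
(np.float32(49.630512), np.float64(0.466), np.float64(0.35), 360) (np.float64(251.68), np.float64(-132.85504664410428))
1 (np.float32(47.006145), np.float64(0.6218), np.float64(0.16), 360) (np.float64(220.32000000000002), np.float64(93.1566449764802), [(68, np.float64(89.2), np.float64(96.7)), (72, np.float64(88.5), np.float64(97.7)), (76, np.float64(87.8), np.float64(98.6)), (80, np.float64(87.3), np.float64(99.3)), (84, np.float64(87.4), np.float64(99.1))])
2 (np.float32(47.07414), np.float64(0.6067), np.float64(-0.04490000000000001), 360) (np.float64(194.08), np.float64(56.47782429977695), [(64, np.float64(54.9), np.float64(57.1)), (68, np.float64(53.8), np.float64(57.7)), (72, np.float64(53.2), np.float64(58.5)), (76, np.float64(52.4), np.float64(59.3)), (80, np.float64(52.1), np.float64(61.9)), (84, np.float64(51.7), np.float64(63.0))])
3 (np.float32(46.026497), np.float64(0.4666), np.float64(0.3512), 360) (np.float64(309.76000000000005), np.float64(-132.7068397101372), [(56, np.float64(-134.2), np.float64(-131.1)), (60, np.float64(-135.3), np.float64(-130.0)), (64, np.float64(-135.5), np.float64(-129.6)), (68, np.float64(-136.2), np.float64(-128.7)), (72, np.float64(-137.0), np.float64(-128.0)), (76, np.float64(-138.2), np.float64(-127.3)), (80, np.float64(-138.6), np.float64(-127.1)), (84, np.float64(-138.7), np.float64(-126.9))])
```

View pics/f3c.png

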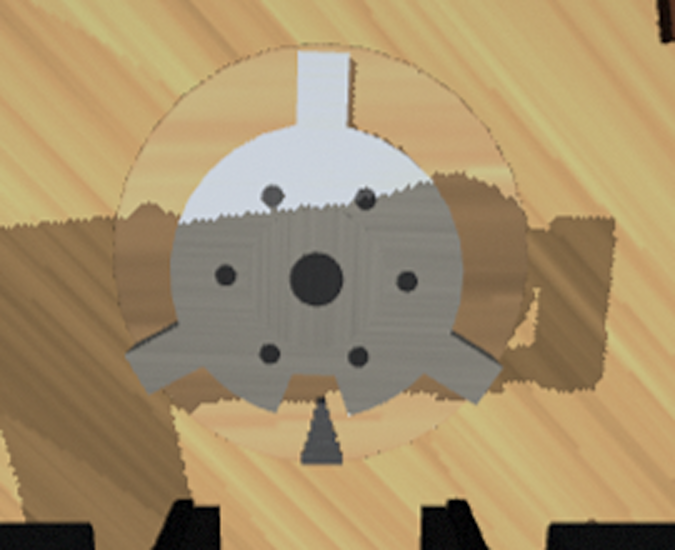

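The crop shows F3's notch facing the pointer but about 2.5° short. I'll nudge it by that amount.

>>> step_arm:
  linear:
    - [52, -1, 30]
    - [52, -1.6, 50]
    - [0, 0, 50]
    - [0, 0, 0]
    - [0, 0, 33]
    - [0, 0, 18]
    - [0, 0, 0]
    - [0, 0, 0]
    - [0, 0, 0]
    - [0, 0, 0]
  delta_rot:
    - [0, 0, 0]
    - [0, 0, -0.042]
    - [0, 0, 0]
    - [0, 0, 0]
    - [0, 0, 0]
    - [0, 0, 0]
    - [0, 0, 0]
    - [0, 0, 0]
    - [0, 0, 0]
    - [0, 0, 0]
  grip: [40, 40, 40, 40, 40, 40, 30, 24, 19, 19]

```text
time_s: 14.18
tcp_pos: [0.5075, 0.3981, 0.0416]
ee_rot: [[0.653, 0.757, 0.003], [0.757, -0.653, 0.003], [0.004, 0.0, -1.0]]
wrist_force: [0.3, 1.2, 2.4]
gripper_width: 0.231
gripper_force: 4.2
```

>>> step_arm:
  linear:
    - [0, 0, 0]
    - [0, 0, 0]
    - [0, 0, 0]
    - [0, 0, 0]
    - [0, 0, -20]
    - [0, 0, -40]
    - [-20, 0, -60]
    - [-62, 0, -60]
    - [-42, 0, 0]
    - [0, 0, 0]
  delta_rot:
    - [0, 0, 0]
    - [0, 0, 0]
    - [0, 0, 0]
    - [0, 0, 0]
    - [0, 0, 0]
    - [0, 0, 0]
    - [0, 0, 0]
    - [0, 0, 0]
    - [0, 0, 0]
    - [0, 0, 0]
  grip: [19, 19, 30, 36, 40, 40, 40, 40, 40, 40]

```text
time_s: 15.42
tcp_pos: [0.4334, 0.3123, 0.202]
ee_rot: [[0.654, 0.757, -0.005], [0.757, -0.654, -0.004], [-0.006, -0.001, -1.0]]
wrist_force: [1.1, 0.6, 1.1]
gripper_width: 0.461
gripper_force: 0.0
```

>>> step_arm:
  linear:
    - [0, 0, 0]
    - [0, 0, 0]
    - [0, 0, 0]
  delta_rot:
    - [0, 0, 0]
    - [0, 0, 0]
    - [0, 0, 0]
  grip: [40, 40, 40]

```text
time_s: 15.8
tcp_pos: [0.437, 0.3164, 0.2018]
ee_rot: [[0.653, 0.757, -0.001], [0.757, -0.653, -0.001], [-0.002, 0.0, -1.0]]
wrist_force: [0.3, -0.1, 0.3]
gripper_width: 0.459
gripper_force: 0.0
```

```bash
python3 -c "
from h import *
look_fl((.4661,.3502),-133,-133,'f3b')
c=cam('wrist');b=stand(c,(.466,.3505));print(b,pointer(c,b[1:3],-132)[:2])
im=c['img'][:,:,::-1][40:260,150:420];cv2.imwrite('pics/f3d.png',cv2.resize(im,None,fx=2.5,fy=2.5))
"
```

```text
px [278. 141.]
flange [0.4656 0.3502] -126.89 0.976
notch -128.6 0.0544
pointer (np.float64(261.44000000000005), np.float64(-132.5643803752314), [(56, np.float64(-134.4), np.float64(-130.6)), (60, np.float64(-135.8), np.float64(-129.6)), (64, np.float64(-136.5), np.float64(-129.1)), (68, np.float64(-136.5), np.float64(-128.9)), (72, np.float64(-136.8), np.float64(-128.2)), (76, np.float64(-137.6), np.float64(-127.7)), (80, np.float64(-138.2), np.float64(-126.7)), (84, np.float64(-138.4), np.float64(-127.1))])
pos [0.4369 0.3163 0.2022] yaw 49.22 d_tool [89.4 51.8 -0.1] rotz 0.859 w 40.225021782459834 53.0 86.08941657030381 F [-0.2 -0.4  0.8]
(np.float32(43.403477), np.float64(0.466), np.float64(0.35), 360) (np.float64(271.36), np.float64(-132.8498539829044))
```

View pics/f3d.png

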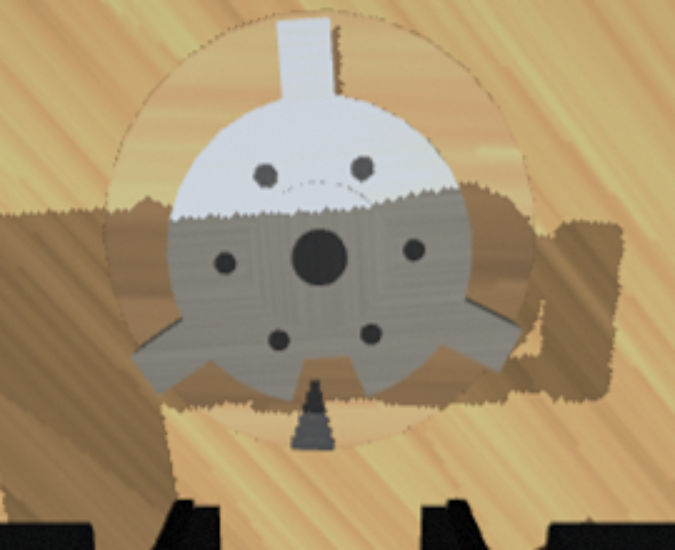

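The grip was closed before the arm had settled, and F3 overshot: it is now about 6° past the pointer. I'll push it back with one finger, without pinching, and settle first this time.

>>> step_arm:
  linear:
    - [57, -2, 30]
    - [56.5, -2.6, 50]
    - [0, 0, 40]
    - [0, 0, 0]
    - [0, 0, 0]
    - [0, 0, 35]
    - [0, 0, 15]
    - [0, 0, 0]
    - [0, 0, 0]
    - [0, 0, 0]
  delta_rot:
    - [0, 0, 0]
    - [0, 0, -0.066]
    - [0, 0, 0]
    - [0, 0, 0]
    - [0, 0, 0]
    - [0, 0, 0]
    - [0, 0, 0]
    - [0, 0, 0]
    - [0, 0, 0]
    - [0, 0, 0]
  grip: [40, 40, 40, 40, 40, 40, 40, 36, 24, 24]

```text
time_s: 17.25
tcp_pos: [0.5019, 0.3978, 0.0463]
ee_rot: [[0.601, 0.799, 0.005], [0.799, -0.601, 0.004], [0.006, 0.001, -1.0]]
wrist_force: [-0.5, 0.3, 5.8]
gripper_width: 0.302
gripper_force: 3.1
```

```bash
python3 -c "
from h import *
ret((.4661,.3502),53,z=.032)"
```

```text
pos [0.5019 0.3978 0.0463] yaw 53.08 d_tool [ 9.4  0.1 14.4] rotz 0.001 w 26.299491070845146 53.0 90.13521783703237 F [-0.5  0.3  5.8]
```

The combined rows exceeded the 62.5 mm limit and were cut short, so the fingers rest on the disc top. I'll lift, move outward, then go down again.

>>> step_arm:
  linear:
    - [0, 0, -20]
    - [0, 0, -15]
    - [0, 0, 0]
    - [9.4, 0, 0]
    - [0, 0, 0]
    - [0, 0, 0]
  delta_rot:
    - [0, 0, 0]
    - [0, 0, 0]
    - [0, 0, 0]
    - [0, 0, 0]
    - [0, 0, 0]
    - [0, 0, 0]
  grip: [36, 40, 40, 40, 40, 40]

```text
time_s: 18.0
tcp_pos: [0.5058, 0.4033, 0.0762]
ee_rot: [[0.602, 0.799, -0.001], [0.799, -0.602, -0.001], [-0.002, -0.0, -1.0]]
wrist_force: [0.2, -1.3, -1.2]
gripper_width: 0.462
gripper_force: 0.0
```

```bash
python3 -c "
from h import *
ret((.4661,.3502),53,z=.032)"
```

```text
pos [0.5058 0.4033 0.0762] yaw 53.0 d_tool [ 2.7  0.3 44.2] rotz -0.0 w 40.17242947487413 53.0 90.13727395679221 F [ 0.2 -1.3 -1.2]
```

>>> step_arm:
  linear:
    - [2.5, 0, 25]
    - [0, 0, 19]
    - [0, 0, 0]
    - [0, 0, 0]
    - [0, 0, 0]
    - [0, 0, 0]
  delta_rot:
    - [0, 0, 0]
    - [0, 0, 0]
    - [0, 0, 0]
    - [0, 0, 0]
    - [0, 0, 0]
    - [0, 0, 0]
  grip: [40, 40, 40, 32, 22, 22]

```text
time_s: 18.75
tcp_pos: [0.5078, 0.4059, 0.034]
ee_rot: [[0.602, 0.799, 0.001], [0.799, -0.602, 0.001], [0.001, 0.0, -1.0]]
wrist_force: [-0.3, -0.8, 0.1]
gripper_width: 0.274
gripper_force: 0.0
```

>>> step_arm:
  linear:
    - [0, 1.8, 0]
    - [0, 1.8, 0]
    - [0, 1.8, 0]
    - [0, 1.8, 0]
    - [0, 1.8, 0]
    - [0, 0, 0]
    - [0, 0, 0]
  delta_rot:
    - [0, 0, 0.026]
    - [0, 0, 0.026]
    - [0, 0, 0.026]
    - [0, 0, 0.026]
    - [0, 0, 0.026]
    - [0, 0, 0]
    - [0, 0, 0]
  grip: [22, 22, 22, 22, 22, 22, 22]

```text
time_s: 19.62
tcp_pos: [0.5144, 0.3995, 0.033]
ee_rot: [[0.7, 0.714, -0.0], [0.714, -0.7, -0.0], [-0.001, 0.0, -1.0]]
wrist_force: [0.9, 1.7, -0.3]
gripper_width: 0.254
gripper_force: 0.0
```

```bash
python3 -c "
from h import *
ret((.4661,.3502),45.5,z=.032)"
```

```text
pos [0.5144 0.3995 0.033 ] yaw 45.55 d_tool [-0.1  0.1  1. ] rotz 0.001 w 22.09632613232116 52.0 83.50689847283657 F [ 0.9  1.7 -0.3]
```

>>> step_arm:
  linear:
    - [0, 0, 0]
    - [0, 0, 0]
    - [0, 0, -20]
    - [0, 0, -50]
    - [0, 0, -50]
    - [0, 0, -50]
    - [-60, 0, 0]
    - [-60, 0, 0]
    - [0, 0, 0]
    - [0, 0, 0]
  delta_rot:
    - [0, 0, 0]
    - [0, 0, 0]
    - [0, 0, 0]
    - [0, 0, 0]
    - [0, 0, 0]
    - [0, 0, 0]
    - [0, 0, 0]
    - [0, 0, 0]
    - [0, 0, 0]
    - [0, 0, 0]
  grip: [32, 40, 40, 40, 40, 40, 40, 40, 40, 40]

```text
time_s: 20.88
tcp_pos: [0.4309, 0.3146, 0.204]
ee_rot: [[0.7, 0.714, 0.002], [0.714, -0.7, 0.001], [0.002, 0.0, -1.0]]
wrist_force: [1.0, -0.6, 0.6]
gripper_width: 0.463
gripper_force: 0.0
```

```bash
python3 -c "
from h import *
look_fl((.4661,.3502),-133,-133,'f3e')
c=cam('wrist');b=stand(c,(.466,.3505));print(b,pointer(c,b[1:3],-132)[:2])
"
```

```text
px [278. 136.]
flange [0.4659 0.3502] -133.04 0.976
notch -134.9 0.048
pointer (np.float64(269.9200000000001), np.float64(-132.85082865414344), [(56, np.float64(-134.7), np.float64(-130.9)), (60, np.float64(-135.5), np.float64(-129.9)), (64, np.float64(-136.7), np.float64(-128.8)), (68, np.float64(-136.9), np.float64(-128.9)), (72, np.float64(-137.5), np.float64(-128.5)), (76, np.float64(-137.6), np.float64(-127.8)), (80, np.float64(-138.2), np.float64(-126.8)), (84, np.float64(-138.1), np.float64(-126.9))])
pos [0.4313 0.3152 0.2032] yaw 45.56 d_tool [97.5 49.5  0.1] rotz 0.795 w 40.09824900402772 54.0 81.98115332578013 F [ 0.6 -0.5 -0.1]
(np.float32(44.652035), np.float64(0.466), np.float64(0.35), 360) (np.float64(270.40000000000003), np.float64(-132.86606788005008))
```

F3 is done: notch −133.0°, pointer −132.9°. Moving on to F1.

>>> step_arm:
  linear:
    - [21, 53.5, 0]
    - [21, 53.5, 0]
    - [21, 53.5, 0]
    - [21, 53.5, 0]
    - [0, 0, 0]
    - [0, 0, 0]
    - [0, 0, 0]
    - [0, 0, 55]
    - [0, 0, 55]
    - [0, 0, 0]
  delta_rot:
    - [0, 0, 0]
    - [0, 0, 0]
    - [0, 0, 0]
    - [0, 0, 0]
    - [0, 0, -0.148]
    - [0, 0, -0.148]
    - [0, 0, -0.148]
    - [0, 0, 0]
    - [0, 0, 0]
    - [0, 0, 0]
  grip: [40, 40, 40, 40, 40, 40, 40, 40, 40, 40]

```text
time_s: 22.32
tcp_pos: [0.6393, 0.2228, 0.0873]
ee_rot: [[0.326, 0.945, -0.011], [0.945, -0.326, -0.006], [-0.009, -0.008, -1.0]]
wrist_force: [-0.1, 0.1, 0.4]
gripper_width: 0.459
gripper_force: 0.0
```

```bash
python3 -c "
from h import *
ret((.6213,.1598),71,z=.032)"
```

```text
pos [0.6393 0.2228 0.0873] yaw 70.96 d_tool [ 4.1  3.9 55.2] rotz -0.001 w 39.94271895993248 33.0 128.15163564942853 F [-0.1  0.1  0.4]
```

>>> step_arm:
  linear:
    - [0, 0, 0]
    - [0, 0, 0]
  delta_rot:
    - [0, 0, 0]
    - [0, 0, 0]
  grip: [40, 40]

```text
time_s: 22.58
tcp_pos: [0.6439, 0.2253, 0.0963]
ee_rot: [[0.325, 0.946, 0.005], [0.946, -0.325, 0.003], [0.004, 0.004, -1.0]]
wrist_force: [0.8, -1.1, 0.8]
gripper_width: 0.459
gripper_force: 0.0
```

```bash
python3 -c "
from h import *
ret((.6213,.1598),71,z=.032)"
```

```text
pos [0.6439 0.2253 0.0963] yaw 71.02 d_tool [-0.5 -0.3 64.3] rotz 0.0 w 39.90707495354751 33.0 128.14955586338195 F [ 0.8 -1.1  0.8]
```

>>> step_arm:
  linear:
    - [0, 0, 30]
    - [0, 0, 20]
    - [0, 0, 13]
    - [0, 0, 0]
    - [0, 0, 0]
    - [0, 0, 0]
    - [0, 0, 0]
    - [0, 0, 0]
  delta_rot:
    - [0, 0, 0]
    - [0, 0, 0]
    - [0, 0, 0]
    - [0, 0, 0]
    - [0, 0, 0]
    - [0, 0, 0]
    - [0, 0, 0]
    - [0, 0, 0]
  grip: [40, 40, 40, 40, 40, 32, 22, 22]

```text
time_s: 23.58
tcp_pos: [0.6421, 0.2243, 0.0304]
ee_rot: [[0.326, 0.945, 0.0], [0.945, -0.326, 0.0], [0.0, 0.0, -1.0]]
wrist_force: [0.6, 0.2, 0.6]
gripper_width: 0.272
gripper_force: 0.0
```

>>> step_arm:
  linear:
    - [-0.37, 7.1, 0]
    - [-0.37, 7.1, 0]
    - [-0.37, 7.1, 0]
    - [-0.37, 7.1, 0]
    - [-0.37, 7.1, 0]
    - [-0.37, 7.1, 0]
    - [-0.37, 7.1, 0]
    - [-0.37, 7.1, 0]
    - [-0.37, 7.1, 0]
    - [-0.37, 7.1, 0]
  delta_rot:
    - [0, 0, 0.103]
    - [0, 0, 0.103]
    - [0, 0, 0.103]
    - [0, 0, 0.103]
    - [0, 0, 0.103]
    - [0, 0, 0.103]
    - [0, 0, 0.103]
    - [0, 0, 0.103]
    - [0, 0, 0.103]
    - [0, 0, 0.103]
  grip: [22, 22, 22, 22, 22, 22, 22, 22, 22, 22]

```text
time_s: 24.82
tcp_pos: [0.687, 0.1735, 0.0302]
ee_rot: [[0.979, 0.204, -0.0], [0.204, -0.979, 0.0], [0.0, -0.0, -1.0]]
wrist_force: [-0.7, 0.0, -0.2]
gripper_width: 0.251
gripper_force: 0.5
```

```bash
python3 -c "
from h import *
ret((.6213,.1598),12,z=.032)"
```

```text
pos [0.687  0.1735 0.0302] yaw 11.8 d_tool [ 1.9 -0.3 -1.8] rotz -0.004 w 21.8308815345053 27.0 74.61653886320323 F [-0.7  0.  -0.2]
```

Radial drift is about 2 mm. I'll correct it and continue to −88.7°.

>>> step_arm:
  linear:
    - [1.5, 7.1, -1]
    - [-0.37, 7.1, 0]
    - [-0.37, 7.1, 0]
    - [-0.37, 7.1, 0]
    - [-0.37, 7.1, 0]
    - [-0.37, 7.1, 0]
    - [-0.37, 7.1, 0]
    - [-0.37, 7.1, 0]
  delta_rot:
    - [0, 0, 0.103]
    - [0, 0, 0.103]
    - [0, 0, 0.103]
    - [0, 0, 0.103]
    - [0, 0, 0.103]
    - [0, 0, 0.103]
    - [0, 0, 0.103]
    - [0, 0, 0.103]
  grip: [22, 22, 22, 22, 22, 22, 22, 22]

```text
time_s: 25.82
tcp_pos: [0.6778, 0.1196, 0.0311]
ee_rot: [[0.815, -0.58, 0.0], [-0.58, -0.815, 0.0], [0.0, -0.001, -1.0]]
wrist_force: [-1.2, 1.3, -0.8]
gripper_width: 0.249
gripper_force: 0.4
```

>>> step_arm:
  linear:
    - [-0.37, 7.1, 0]
    - [-0.37, 7.1, 0]
    - [-0.37, 7.1, 0]
    - [-0.37, 7.1, 0]
    - [-0.37, 7.1, 0]
    - [-0.37, 7.1, 0]
    - [-0.37, 7.1, 0]
    - [-0.37, 7.1, 0]
    - [0, 0, 0]
    - [0, 0, 0]
  delta_rot:
    - [0, 0, 0.103]
    - [0, 0, 0.103]
    - [0, 0, 0.103]
    - [0, 0, 0.103]
    - [0, 0, 0.103]
    - [0, 0, 0.103]
    - [0, 0, 0.103]
    - [0, 0, 0.103]
    - [0, 0, 0]
    - [0, 0, 0]
  grip: [22, 22, 22, 22, 22, 22, 22, 22, 22, 22]

```text
time_s: 27.08
tcp_pos: [0.6306, 0.091, 0.0313]
ee_rot: [[0.133, -0.991, 0.0], [-0.991, -0.133, 0.0], [0.0, -0.0, -1.0]]
wrist_force: [-0.1, -0.9, 0.3]
gripper_width: 0.252
gripper_force: 0.0
```

```bash
python3 -c "
from h import *
ret((.6213,.1598),-88.7,z=.032)"
```

```text
pos [0.6306 0.091  0.0313] yaw -82.35 d_tool [-0.8  7.7 -0.7] rotz 0.111 w 21.883649945492365 23.0 -15.094582239635907 F [-0.1 -0.9  0.3]
```

>>> step_arm:
  linear:
    - [-0.4, 3.8, 0]
    - [-0.4, 3.8, 0]
    - [0, 0, 0]
    - [0, 0, 0]
    - [0, 0, 0]
    - [0, 0, 0]
    - [0, 0, -20]
    - [0, 0, -50]
    - [0, 0, -50]
    - [0, 0, -50]
  delta_rot:
    - [0, 0, 0.055]
    - [0, 0, 0.056]
    - [0, 0, 0]
    - [0, 0, 0]
    - [0, 0, 0]
    - [0, 0, 0]
    - [0, 0, 0]
    - [0, 0, 0]
    - [0, 0, 0]
    - [0, 0, 0]
  grip: [22, 22, 22, 22, 32, 40, 40, 40, 40, 40]

```text
time_s: 28.32
tcp_pos: [0.6224, 0.0908, 0.2027]
ee_rot: [[0.021, -1.0, -0.0], [-1.0, -0.021, -0.0], [0.0, 0.0, -1.0]]
wrist_force: [-0.0, 0.1, -0.5]
gripper_width: 0.457
gripper_force: 0.0
```

>>> step_arm:
  linear:
    - [-60, 0, 0]
    - [-60, 0, 0]
    - [0, 0, 0]
    - [0, 0, 0]
    - [0, 0, 0]
  delta_rot:
    - [0, 0, 0]
    - [0, 0, 0]
    - [0, 0, 0]
    - [0, 0, 0]
    - [0, 0, 0]
  grip: [40, 40, 40, 40, 40]

```text
time_s: 28.95
tcp_pos: [0.6202, 0.2098, 0.2011]
ee_rot: [[0.02, -1.0, -0.0], [-1.0, -0.02, -0.0], [0.0, 0.0, -1.0]]
wrist_force: [0.8, 0.2, 0.7]
gripper_width: 0.457
gripper_force: 0.0
```

```bash
python3 -c "
from h import *
look_fl((.6213,.1598),93,93,'f1a')
c=cam('wrist');b=stand(c,(.6213,.1598));print(b,pointer(c,b[1:3],93)[:2])
im=c['img'][:,:,::-1][30:250,150:420];cv2.imwrite('pics/f1c.png',cv2.resize(im,None,fx=2.,fy=2.))
"
```

```text
px [279. 134.]
flange [0.6206 0.1609] 94.02 0.981
notch 92.5 0.0473
pointer (np.float64(319.36), np.float64(92.4967155234727), [(56, np.float64(90.6), np.float64(94.0)), (60, np.float64(89.4), np.float64(95.2)), (64, np.float64(88.4), np.float64(96.5)), (68, np.float64(88.2), np.float64(97.1)), (72, np.float64(87.6), np.float64(97.3)), (76, np.float64(87.1), np.float64(98.0)), (80, np.float64(86.5), np.float64(98.7)), (84, np.float64(86.5), np.float64(98.5))])
pos [0.6203 0.2098 0.2013] yaw -88.89 d_tool [ 50.3 -68.3   0. ] rotz -1.551 w 39.81504657538728 33.0 -31.69546576379785 F [0.2 0.5 0. ]
(np.float32(45.58176), np.float64(0.6213), np.float64(0.1608), 360) (np.float64(320.0), np.float64(93.0915347434762))
```

View pics/f1c.png

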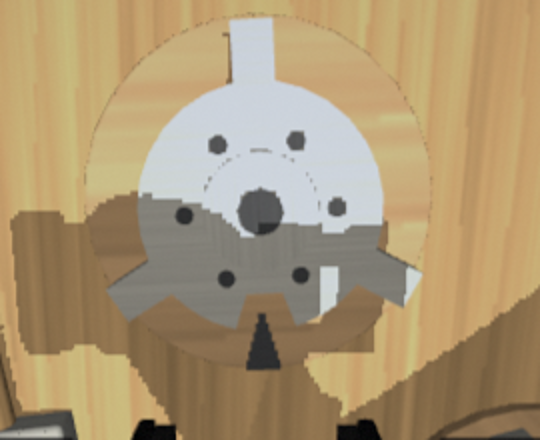

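F1 reads notch 94.0° against pointer 93.1°, and the notch faces the pointer in the view, so it's good. F2 next, using the ear at −49.5°.

>>> step_arm:
  linear:
    - [51.3, -4.2, 0]
    - [51.3, -4.2, 0]
    - [51.3, -4.2, 0]
    - [51.3, -4.2, 0]
    - [51.3, -4.2, 0]
    - [51.3, -4.2, 0]
    - [0, 0, 0]
    - [0, 0, 0]
    - [0, 0, 0]
    - [0, 0, 0]
  delta_rot:
    - [0, 0, 0]
    - [0, 0, 0]
    - [0, 0, 0]
    - [0, 0, 0]
    - [0, 0, 0]
    - [0, 0, 0]
    - [0, 0, -0.172]
    - [0, 0, -0.172]
    - [0, 0, -0.172]
    - [0, 0, -0.172]
  grip: [40, 40, 40, 40, 40, 40, 40, 40, 40, 40]

```text
time_s: 30.4
tcp_pos: [0.6516, -0.097, 0.2012]
ee_rot: [[0.655, -0.756, 0.0], [-0.756, -0.655, 0.0], [0.0, -0.0, -1.0]]
wrist_force: [-0.5, -0.1, -0.6]
gripper_width: 0.46
gripper_force: 0.0
```

>>> step_arm:
  linear:
    - [0, 0, 55]
    - [0, 0, 50]
    - [0, 0, 0]
    - [0, 0, 0]
    - [0, 0, 0]
  delta_rot:
    - [0, 0, 0]
    - [0, 0, 0]
    - [0, 0, 0]
    - [0, 0, 0]
    - [0, 0, 0]
  grip: [40, 40, 40, 40, 40]

```text
time_s: 31.02
tcp_pos: [0.6537, -0.0964, 0.0992]
ee_rot: [[0.651, -0.759, 0.005], [-0.759, -0.651, -0.0], [0.004, -0.004, -1.0]]
wrist_force: [0.3, 0.4, 1.1]
gripper_width: 0.463
gripper_force: 0.0
```

```bash
python3 -c "
from h import *
ret((.6067,-.0447),-49.5,z=.032)"
```

```text
pos [ 0.6537 -0.0964  0.0992] yaw -49.37 d_tool [-1.1  2.4 67.2] rotz 0.002 w 40.258469299749855 6.0 34.98725150666182 F [0.3 0.4 1.1]
```

>>> step_arm:
  linear:
    - [0, 1, 30]
    - [0, 0, 20]
    - [0, 0, 14]
    - [0, 0, 0]
    - [0, 0, 0]
    - [0, 0, 0]
    - [0, 0, 0]
    - [0, 0, 0]
  delta_rot:
    - [0, 0, 0]
    - [0, 0, 0]
    - [0, 0, 0]
    - [0, 0, 0]
    - [0, 0, 0]
    - [0, 0, 0]
    - [0, 0, 0]
    - [0, 0, 0]
  grip: [40, 40, 40, 40, 40, 32, 22, 22]

```text
time_s: 32.02
tcp_pos: [0.6512, -0.097, 0.0325]
ee_rot: [[0.651, -0.759, 0.001], [-0.759, -0.651, 0.0], [0.0, -0.0, -1.0]]
wrist_force: [-0.6, 0.3, -0.5]
gripper_width: 0.277
gripper_force: 0.0
```

>>> step_arm:
  linear:
    - [-0.3, 7.56, 0]
    - [-0.3, 7.56, 0]
    - [-0.3, 7.56, 0]
    - [-0.3, 7.56, 0]
    - [-0.3, 7.56, 0]
    - [-0.3, 7.56, 0]
    - [-0.3, 7.56, 0]
    - [-0.3, 7.56, 0]
    - [0, 0, 0]
    - [0, 0, 0]
  delta_rot:
    - [0, 0, 0.11]
    - [0, 0, 0.11]
    - [0, 0, 0.11]
    - [0, 0, 0.11]
    - [0, 0, 0.11]
    - [0, 0, 0.11]
    - [0, 0, 0.11]
    - [0, 0, 0.11]
    - [0, 0, 0]
    - [0, 0, 0]
  grip: [22, 22, 22, 22, 22, 22, 22, 22, 22, 22]

```text
time_s: 33.28
tcp_pos: [0.5951, -0.1134, 0.0323]
ee_rot: [[-0.169, -0.986, 0.0], [-0.986, 0.169, -0.0], [0.0, -0.0, -1.0]]
wrist_force: [-0.2, 0.2, -0.4]
gripper_width: 0.251
gripper_force: 0.0
```

```bash
python3 -c "
from h import *
ret((.6067,-.0447),-125,z=.032)"
```

```text
pos [ 0.5951 -0.1134  0.0323] yaw -99.71 d_tool [-7.3 29.6  0.3] rotz 0.441 w 21.805891658324235 5.0 -14.219213088721569 F [-0.2  0.2 -0.4]
```

>>> step_arm:
  linear:
    - [-0.5, 7.5, 0]
    - [-0.5, 7.5, 0]
    - [-0.5, 7.5, 0]
    - [-0.5, 7.5, 0]
    - [0, 0, 0]
    - [0, 0, 0]
    - [0, 0, 0]
    - [0, 0, 0]
    - [0, 0, -20]
    - [0, 0, -50]
  delta_rot:
    - [0, 0, 0.11]
    - [0, 0, 0.11]
    - [0, 0, 0.11]
    - [0, 0, 0.11]
    - [0, 0, 0]
    - [0, 0, 0]
    - [0, 0, 0]
    - [0, 0, 0]
    - [0, 0, 0]
    - [0, 0, 0]
  grip: [22, 22, 22, 22, 22, 22, 32, 40, 40, 40]

```text
time_s: 34.52
tcp_pos: [0.5654, -0.1018, 0.1004]
ee_rot: [[-0.574, -0.819, -0.007], [-0.819, 0.574, -0.0], [0.004, 0.005, -1.0]]
wrist_force: [1.1, -0.3, 1.0]
gripper_width: 0.456
gripper_force: 0.0
```

>>> step_arm:
  linear:
    - [0, 0, -50]
    - [0, 0, -50]
    - [-60, 0, 0]
    - [-60, 0, 0]
    - [0, 0, 0]
    - [0, 0, 0]
    - [0, 0, 0]
  delta_rot:
    - [0, 0, 0]
    - [0, 0, 0]
    - [0, 0, 0]
    - [0, 0, 0]
    - [0, 0, 0]
    - [0, 0, 0]
    - [0, 0, 0]
  grip: [40, 40, 40, 40, 40, 40, 40]

```text
time_s: 35.4
tcp_pos: [0.6356, -0.0044, 0.2022]
ee_rot: [[-0.575, -0.818, -0.0], [-0.818, 0.575, -0.0], [0.0, 0.0, -1.0]]
wrist_force: [-0.1, 0.3, 0.4]
gripper_width: 0.461
gripper_force: 0.0
```

```bash
python3 -c "
from h import *
look_fl((.6067,-.0447),57,57,'f2a')
c=cam('wrist');b=stand(c,(.6067,-.0447));print(b,pointer(c,b[1:3],57)[:2])
im=c['img'][:,:,::-1][30:250,150:420];cv2.imwrite('pics/f2c.png',cv2.resize(im,None,fx=2.,fy=2.))
"
```

```text
px [279. 134.]
flange [ 0.6061 -0.0434] 57.58 0.975
notch 59.1 0.0506
pointer (np.float64(324.8), np.float64(56.05032142849459), [(56, np.float64(53.8), np.float64(57.7)), (60, np.float64(52.9), np.float64(58.7)), (64, np.float64(52.4), np.float64(59.5)), (68, np.float64(52.0), np.float64(60.0)), (72, np.float64(51.1), np.float64(60.7)), (76, np.float64(50.6), np.float64(61.8)), (80, np.float64(50.0), np.float64(62.2)), (84, np.float64(49.9), np.float64(62.3))])
pos [ 0.6358 -0.0043  0.2025] yaw -125.08 d_tool [  9.4 -54.6   0. ] rotz -2.183 w 40.3428730799621 14.0 -49.24437099613232 F [-0.1  0.3 -1. ]
(np.float32(43.705864), np.float64(0.6072), np.float64(-0.0437), 360) (np.float64(324.48), np.float64(56.886180805288994))
```

F2 reads notch 57.6° against pointer 56.9°, so all three flanges are done. Now the rail.

>>> step_arm:
  linear:
    - [40.5, 42.1, 0]
    - [40.5, 42.1, 0]
    - [40.5, 42.1, 0]
    - [0, 0, 0]
    - [0, 0, 0]
    - [0, 0, 0]
    - [0, 0, 0]
    - [0, 0, 0]
    - [0, 0, 0]
  delta_rot:
    - [0, 0, 0]
    - [0, 0, 0]
    - [0, 0, 0]
    - [0, 0, -0.175]
    - [0, 0, -0.175]
    - [0, 0, -0.175]
    - [0, 0, -0.175]
    - [0, 0, 0]
    - [0, 0, 0]
  grip: [50, 60, 70, 70, 70, 70, 70, 70, 70]

```text
time_s: 36.72
tcp_pos: [0.463, -0.0307, 0.2023]
ee_rot: [[0.086, -0.996, 0.0], [-0.996, -0.086, 0.0], [-0.0, -0.0, -1.0]]
wrist_force: [-0.1, 0.4, -0.1]
gripper_width: 0.807
gripper_force: 0.0
```

```bash
cat >> h.py <<'E'
def look_wood(label,L,g,yawoff=None,goal=None):
    """fit wood, then move in tool axes so that tool is centred over it, tool x along -y of the piece"""
    c=cam("wrist"); m=mask(c,"wrist",label,(g[0],g[1],.02)); 
    if m is None: print(label,'not seen');return c,None
    r,i=fit([(c,m)],wood(L),g); print(label,r[:2].round(4),np.degrees(r[2]).round(2),round(i,3)); go(r[0],r[1],np.degrees(r[2])-90)
    return c,r
def go(x,y,yaw,z=None):
    s=sense();R=np.array(s['ee_rot']);p=np.array(s['tcp_pos']);t=np.array([x,y,p[2] if z is None else z]);a=np.degrees(np.arctan2(R[1,0],R[0,0]))
    print('at',p.round(4),a.round(2),'-> d_tool',(R.T@(t-p)*1000).round(1),'rotz',np.radians(-((yaw-a+180)%360-180)).round(4),'w',round(s['gripper_width']*87,1),'t',s['time_s'],'F',np.round(s['wrist_force'],1))
E
python3 -c "
from h import *
c,r=look_wood('rail',.16,(.4674,-.0855,.087))
save(c,'rail1')
c2=cam('wrist')
for l in('fence','stile'):
  print([(l,d['score'],plane(c,d['point'],0).round(3)) for d in landmark_of('wrist',l)])
"
```

```text
rail [ 0.4683 -0.0848] 5.26 0.967
at [ 0.463  -0.0306  0.2022] -85.01 -> d_tool [54.5 -0.5 -0. ] rotz -0.0046 w 70.0 t 36.825 F [ 0.2 -0.2  0.5]
[]
[('stile', 0.6, array([[0.417, 0.137, 0.   ]]))]
```

>>> step_arm:
  linear:
    - [54.5, -0.5, 0]
    - [0, 0, 55]
    - [0, 0, 55]
    - [0, 0, 40]
    - [0, 0, 0]
    - [0, 0, 27]
    - [0, 0, 0]
    - [0, 0, 0]
    - [0, 0, 0]
    - [0, 0, 0]
  delta_rot:
    - [0, 0, 0]
    - [0, 0, 0]
    - [0, 0, 0]
    - [0, 0, 0]
    - [0, 0, 0]
    - [0, 0, 0]
    - [0, 0, 0]
    - [0, 0, 0]
    - [0, 0, 0]
    - [0, 0, 0]
  grip: [70, 70, 70, 70, 70, 70, 70, 55, 40, 38]

```text
time_s: 38.22
tcp_pos: [0.4689, -0.0846, 0.0261]
ee_rot: [[0.089, -0.996, 0.002], [-0.996, -0.089, 0.0], [-0.0, -0.002, -1.0]]
wrist_force: [-2.2, 0.6, 1.7]
gripper_width: 0.549
gripper_force: 0.9
```

>>> step_arm:
  linear:
    - [0, 0, 0]
    - [0, 0, 0]
    - [0, 0, -20]
    - [0, 0, -30]
    - [0, 0, -20]
    - [0, 0, 0]
    - [0, 0, 0]
  delta_rot:
    - [0, 0, 0]
    - [0, 0, 0]
    - [0, 0, 0]
    - [0, 0, 0]
    - [0, 0, 0]
    - [0, 0, 0]
    - [0, 0, 0]
  grip: [38, 38, 38, 38, 38, 38, 38]

```text
time_s: 39.1
tcp_pos: [0.4675, -0.0847, 0.0942]
ee_rot: [[0.088, -0.996, -0.002], [-0.996, -0.088, 0.0], [-0.0, 0.002, -1.0]]
wrist_force: [-0.4, 0.3, -2.0]
gripper_width: 0.514
gripper_force: 30.0
```

```bash
python3 -c "
from h import *
a=.1045;c,s=np.cos(a),np.sin(a)
u,v=-.0245,.083
x,y=.5924+u*c-v*s,-.3577+u*s+v*c
print(x,y);go(x,y,-84.0)
"
```

```text
0.5593759288847422 -0.2777083708943593
at [ 0.4675 -0.0847  0.0942] -84.94 -> d_tool [ 2.003e+02 -7.450e+01 -2.000e-01] rotz -0.0163 w 44.7 t 39.1 F [-0.4  0.3 -2. ]
```

>>> step_arm:
  linear:
    - [40, -14.9, 0]
    - [40, -14.9, 0]
    - [40, -14.9, 0]
    - [40, -14.9, 0]
    - [40, -14.9, 0]
    - [0, 0, 0]
    - [0, 0, 0]
    - [0, 0, 0]
    - [0, 0, 0]
  delta_rot:
    - [0, 0, 0]
    - [0, 0, 0]
    - [0, 0, 0]
    - [0, 0, 0]
    - [0, 0, 0]
    - [0, 0, -0.016]
    - [0, 0, 0]
    - [0, 0, 0]
    - [0, 0, 0]
  grip: [38, 38, 38, 38, 38, 38, 38, 38, 38]

```text
time_s: 40.22
tcp_pos: [0.5602, -0.2765, 0.0953]
ee_rot: [[0.106, -0.994, -0.0], [-0.994, -0.106, 0.0], [-0.0, 0.0, -1.0]]
wrist_force: [-0.7, -0.5, -1.3]
gripper_width: 0.515
gripper_force: 30.0
```

```bash
python3 -c "
from h import *
go(.5594,-.2777,-84.0,.026)
c=cam('wrist');save(c,'held')
m=[d for d in silhouettes('wrist','rail')];print([(d['score'],d['point']) for d in m])
f=[d for d in silhouettes('wrist','fence')]
if f: print(fit([(c,f[0]['mask'].astype(float))],FENCE,(.5924,-.3577,.1045)))
"
```

```text
at [ 0.5602 -0.2765  0.0953] -83.93 -> d_tool [ 1.1  0.9 69.3] rotz 0.0012 w 44.8 t 40.225 F [-0.7 -0.5 -1.3]
[]
(array([ 0.59427588, -0.3577048 ,  0.10591192]), np.float64(0.6090749170939611))
```

View pics/held.png

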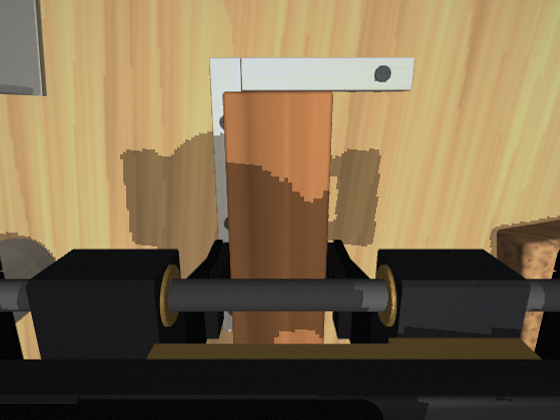

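The held view shows the rail parallel to the fence: rail end at row 93, short bar's inner edge at row ~91, long bar at column ~225. Lowering.

>>> step_arm:
  linear:
    - [0.5, 0.5, 25]
    - [0, 0, 20]
    - [0, 0, 14]
    - [0, 0, 5]
    - [0, 0, 4]
    - [0, 0, 0]
    - [0, 0, 0]
  delta_rot:
    - [0, 0, 0]
    - [0, 0, 0]
    - [0, 0, 0]
    - [0, 0, 0]
    - [0, 0, 0]
    - [0, 0, 0]
    - [0, 0, 0]
  grip: [38, 38, 38, 38, 38, 38, 38]

```text
time_s: 41.25
tcp_pos: [0.5603, -0.278, 0.0278]
ee_rot: [[0.105, -0.994, 0.001], [-0.994, -0.105, -0.0], [0.0, -0.001, -1.0]]
wrist_force: [0.2, -0.8, -2.0]
gripper_width: 0.514
gripper_force: 30.0
```

```bash
python3 -c "
from h import *
go(.5594,-.2777,-84.0,.026)
print(sense()['gripper_force'])
"
```

```text
at [ 0.5603 -0.278   0.0278] -83.98 -> d_tool [-0.4  0.9  1.8] rotz 0.0003 w 44.7 t 41.25 F [ 0.2 -0.8 -2. ]
29.996834993362427
```

>>> step_arm:
  linear:
    - [0, 0, 1.8]
    - [0, 0, 0]
    - [1, -1, 0]
    - [1, -1, 0]
    - [1, 0, 0]
    - [0, 0, 0]
  delta_rot:
    - [0, 0, 0]
    - [0, 0, 0]
    - [0, 0, 0]
    - [0, 0, 0]
    - [0, 0, 0]
    - [0, 0, 0]
  grip: [38, 38, 38, 38, 38, 38]

```text
time_s: 42.0
tcp_pos: [0.5616, -0.2799, 0.0259]
ee_rot: [[0.105, -0.995, -0.001], [-0.995, -0.105, 0.001], [-0.001, 0.001, -1.0]]
wrist_force: [-3.1, 5.3, 7.1]
gripper_width: 0.514
gripper_force: 30.0
```

```bash
python3 -c "
from h import *
go(.5617,-.2805,-84.0,.026)
"
```

```text
at [ 0.5616 -0.2799  0.0259] -84.0 -> d_tool [ 0.7 -0.  -0.1] rotz 0.0 w 44.7 t 42.0 F [-3.1  5.3  7.1]
```

Contact is felt on both fences. Releasing, lifting and checking.

>>> step_arm:
  linear:
    - [0, 0, 0]
    - [0, 0, 0]
    - [0, 0, 0]
    - [0, 0, -20]
    - [0, 0, -50]
    - [0, 0, -50]
    - [0, 0, -50]
    - [0, 0, 0]
    - [-60, 0, 0]
    - [0, 0, 0]
  delta_rot:
    - [0, 0, 0]
    - [0, 0, 0]
    - [0, 0, 0]
    - [0, 0, 0]
    - [0, 0, 0]
    - [0, 0, 0]
    - [0, 0, 0]
    - [0, 0, 0]
    - [0, 0, 0]
    - [0, 0, 0]
  grip: [50, 60, 65, 70, 70, 70, 70, 70, 70, 70]

```text
time_s: 43.25
tcp_pos: [0.5551, -0.2184, 0.1946]
ee_rot: [[0.108, -0.994, -0.002], [-0.994, -0.108, 0.001], [-0.001, 0.001, -1.0]]
wrist_force: [-0.1, -0.4, -0.1]
gripper_width: 0.806
gripper_force: 0.0
```

>>> step_arm:
  linear:
    - [0, 0, 0]
    - [0, 0, 0]
  delta_rot:
    - [0, 0, 0]
    - [0, 0, 0]
  grip: [70, 70]

```text
time_s: 43.5
tcp_pos: [0.5558, -0.2217, 0.1948]
ee_rot: [[0.104, -0.995, -0.001], [-0.995, -0.104, 0.0], [-0.0, 0.001, -1.0]]
wrist_force: [1.1, -0.6, -0.2]
gripper_width: 0.799
gripper_force: 0.0
```

```bash
cat >> h.py <<'E'
def inf(f,r):
    d=np.array(r[:2])-f[:2];c,s=np.cos(f[2]),np.sin(f[2]); print('in fence: ',((c*d[0]+s*d[1])*1000).round(1),((-s*d[0]+c*d[1])*1000).round(1),'ang',np.degrees(r[2]-f[2]).round(2))
E
python3 -c "
from h import *
c,r=look_wood('rail',.16,(.5617,-.2805,.1047));save(c,'rail2')
f=[d for d in silhouettes('wrist','fence')];print([(d['score'],d['point']) for d in f])
inf((.5924,-.3577,.1045),r)
print(sense()['tcp_pos'])
"
```

```text
rail [ 0.5627 -0.2795] 6.0 0.979
at [ 0.5558 -0.2217  0.1949] -84.06 -> d_tool [58.2 -0.9 -0. ] rotz -0.001 w 69.9 t 43.6 F [-0.9 -0.2 -0.3]
[(0.76, [249.4, 31.1]), (0.38, [215.6, 331.3])]
in fence:  -21.4 80.9 ang 0.01
[ 0.55584098 -0.22166522  0.19496818]
```

View pics/rail2.png

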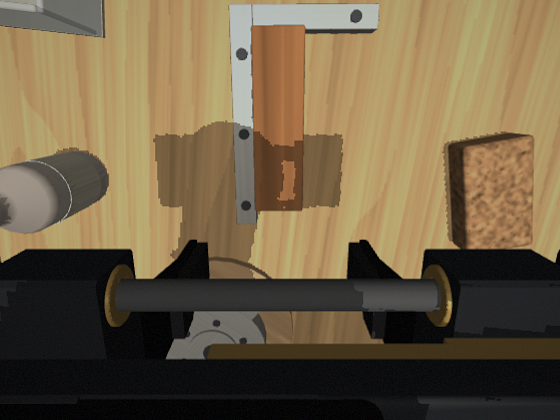

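The rail is flush and parallel to the fence (0.0°). Now the stile.

>>> step_arm:
  linear:
    - [-60, 8.7, 0]
    - [-60, 8.7, 0]
    - [-60, 8.7, 0]
    - [-60, 8.7, 0]
    - [-60, 8.7, 0]
    - [-60, 8.7, 0]
    - [-60, 8.7, 0]
    - [0, 0, 0]
    - [0, 0, 0]
    - [0, 0, 0]
  delta_rot:
    - [0, 0, 0]
    - [0, 0, 0]
    - [0, 0, 0]
    - [0, 0, 0]
    - [0, 0, 0]
    - [0, 0, 0]
    - [0, 0, 0]
    - [0, 0, 0.109]
    - [0, 0, 0.109]
    - [0, 0, 0]
  grip: [70, 70, 70, 70, 70, 70, 70, 70, 70, 70]

```text
time_s: 44.9
tcp_pos: [0.4515, 0.1904, 0.1953]
ee_rot: [[-0.112, -0.994, 0.0], [-0.994, 0.112, 0.0], [-0.0, -0.0, -1.0]]
wrist_force: [0.6, -0.4, -0.6]
gripper_width: 0.804
gripper_force: 0.0
```

>>> step_arm:
  linear:
    - [0, 0, 0]
    - [0, 0, 0]
  delta_rot:
    - [0, 0, 0]
    - [0, 0, 0]
  grip: [70, 70]

```text
time_s: 45.15
tcp_pos: [0.4515, 0.1901, 0.1954]
ee_rot: [[-0.113, -0.994, 0.0], [-0.994, 0.113, 0.0], [-0.0, -0.0, -1.0]]
wrist_force: [-0.2, 0.2, -1.0]
gripper_width: 0.805
gripper_force: 0.0
```

```bash
python3 -c "
from h import *
c,r=look_wood('stile',.1,(.446,.134,-.1136));save(c,'stile1')
print(sense()['tcp_pos'])
"
```

```text
stile [0.417  0.1385] -6.39 0.983
at [0.4515 0.1901 0.1954] -96.48 -> d_tool [55.2 28.5 -0. ] rotz -0.0016 w 70.1 t 45.25 F [ 0.   0.7 -0.4]
[0.45149257 0.19011528 0.19538746]
```

The stile has been knocked to (0.417, 0.1385). I'll grasp it there.

>>> step_arm:
  linear:
    - [53, 28.5, 0]
    - [2, 0, 50]
    - [0, 0, 55]
    - [0, 0, 40]
    - [0, 0, 0]
    - [0, 0, 24.5]
    - [0, 0, 0]
    - [0, 0, 0]
    - [0, 0, 0]
    - [0, 0, 0]
  delta_rot:
    - [0, 0, 0]
    - [0, 0, 0]
    - [0, 0, 0]
    - [0, 0, 0]
    - [0, 0, 0]
    - [0, 0, 0]
    - [0, 0, 0]
    - [0, 0, 0]
    - [0, 0, 0]
    - [0, 0, 0]
  grip: [70, 70, 70, 70, 70, 70, 70, 55, 40, 38]

```text
time_s: 46.5
tcp_pos: [0.4172, 0.1392, 0.0267]
ee_rot: [[-0.113, -0.994, 0.001], [-0.994, 0.113, 0.001], [-0.001, -0.001, -1.0]]
wrist_force: [-1.0, -1.2, -0.2]
gripper_width: 0.547
gripper_force: 0.2
```

>>> step_arm:
  linear:
    - [0, 0, 0]
    - [0, 0, 0]
    - [0, 0, -20]
    - [0, 0, -30]
    - [0, 0, -20]
    - [0, 0, 0]
    - [0, 0, 0]
  delta_rot:
    - [0, 0, 0]
    - [0, 0, 0]
    - [0, 0, 0]
    - [0, 0, 0]
    - [0, 0, 0]
    - [0, 0, 0]
    - [0, 0, 0]
  grip: [38, 38, 38, 38, 38, 38, 38]

```text
time_s: 47.38
tcp_pos: [0.4161, 0.1385, 0.095]
ee_rot: [[-0.113, -0.994, -0.002], [-0.994, 0.113, -0.001], [0.001, 0.001, -1.0]]
wrist_force: [0.1, 0.5, -1.5]
gripper_width: 0.516
gripper_force: 30.0
```

```bash
python3 -c "
from h import *
a=.1045;c,s=np.cos(a),np.sin(a)
u,v=-.0935,.054
x,y=.5930+u*c-v*s,-.3572+u*s+v*c
print(x,y);go(x,y,-84.0)
"
```

```text
0.49437732215997265 -0.3132475550661608
at [0.4161 0.1385 0.095 ] -96.5 -> d_tool [ 4.400e+02 -1.289e+02  2.000e-01] rotz -0.2182 w 44.9 t 47.375 F [ 0.1  0.5 -1.5]
```

>>> step_arm:
  linear:
    - [55, -16.1, 0]
    - [55, -16.1, 0]
    - [55, -16.1, 0]
    - [55, -16.1, 0]
    - [55, -16.1, 0]
    - [55, -16.1, 0]
    - [55, -16.1, 0]
    - [55, -16.1, 0]
    - [0, 0, 0]
    - [0, 0, 0]
  delta_rot:
    - [0, 0, 0]
    - [0, 0, 0]
    - [0, 0, 0]
    - [0, 0, 0]
    - [0, 0, 0]
    - [0, 0, 0]
    - [0, 0, 0]
    - [0, 0, 0]
    - [0, 0, -0.109]
    - [0, 0, -0.109]
  grip: [38, 38, 38, 38, 38, 38, 38, 38, 38, 38]

```text
time_s: 48.62
tcp_pos: [0.4938, -0.3135, 0.0933]
ee_rot: [[0.106, -0.994, -0.004], [-0.994, -0.106, 0.002], [-0.002, 0.004, -1.0]]
wrist_force: [-0.3, 0.5, -1.2]
gripper_width: 0.514
gripper_force: 30.0
```

>>> step_arm:
  linear:
    - [0, 0, 0]
    - [0, 0, 0]
    - [0, 0, 0]
  delta_rot:
    - [0, 0, 0]
    - [0, 0, 0]
    - [0, 0, 0]
  grip: [38, 38, 38]

```text
time_s: 49.0
tcp_pos: [0.4951, -0.3125, 0.0955]
ee_rot: [[0.104, -0.995, -0.001], [-0.995, -0.104, 0.0], [-0.0, 0.001, -1.0]]
wrist_force: [-0.5, 0.1, -1.2]
gripper_width: 0.514
gripper_force: 30.0
```

```bash
python3 -c "
from h import *
go(.4944,-.3132,-84.0,.0265)
c=cam('wrist');save(c,'held2')
"
```

```text
at [ 0.4951 -0.3125  0.0955] -84.02 -> d_tool [ 0.6  0.7 69. ] rotz -0.0003 w 44.7 t 49.0 F [-0.5  0.1 -1.2]
```

View pics/held2.png

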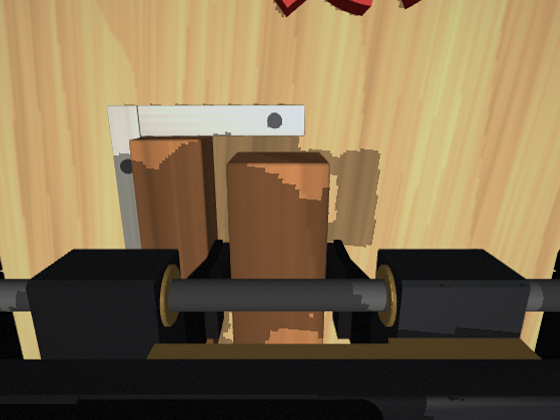

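The stile is held parallel, and the rail is still in its corner. There is a gap for the finger. Lowering and pressing the end to the short fence.

>>> step_arm:
  linear:
    - [0, 0.5, 25]
    - [0, 0, 20]
    - [0, 0, 14]
    - [0, 0, 6]
    - [0, 0, 3.5]
    - [0, 0, 0]
    - [1, 0, 0]
    - [1.5, 0, 0]
    - [1.5, 0, 0]
    - [0, 0, 0]
  delta_rot:
    - [0, 0, 0]
    - [0, 0, 0]
    - [0, 0, 0]
    - [0, 0, 0]
    - [0, 0, 0]
    - [0, 0, 0]
    - [0, 0, 0]
    - [0, 0, 0]
    - [0, 0, 0]
    - [0, 0, 0]
  grip: [38, 38, 38, 38, 38, 38, 38, 38, 38, 38]

```text
time_s: 50.3
tcp_pos: [0.4951, -0.3166, 0.0275]
ee_rot: [[0.105, -0.995, 0.0], [-0.995, -0.105, 0.0], [-0.0, -0.0, -1.0]]
wrist_force: [-0.1, 2.0, 0.1]
gripper_width: 0.518
gripper_force: 30.0
```

```bash
python3 -c "
from h import *
a=.1045;c,s=np.cos(a),np.sin(a)
u,v=-.0935,.05
go(.5930+u*c-v*s,-.3572+u*s+v*c,-84.0,.0265)
"
```

```text
at [ 0.4951 -0.3166  0.0275] -83.99 -> d_tool [0.5 0.4 1. ] rotz 0.0002 w 45.0 t 50.3 F [-0.1  2.   0.1]
```

>>> step_arm:
  linear:
    - [0.5, 0, 1]
    - [0.8, 0, 0]
    - [0, 0, 0]
    - [0, 0, 0]
    - [0, 0, 0]
    - [0, 0, -25]
    - [0, 0, -25]
    - [0, 28, 0]
    - [0, 28, 0]
    - [0, 0, 0]
  delta_rot:
    - [0, 0, 0]
    - [0, 0, 0]
    - [0, 0, 0]
    - [0, 0, 0]
    - [0, 0, 0]
    - [0, 0, 0]
    - [0, 0, 0]
    - [0, 0, 0]
    - [0, 0, 0]
    - [0, 0, 0]
  grip: [38, 38, 50, 56, 58, 58, 58, 30, 0, 0]

```text
time_s: 51.55
tcp_pos: [0.4376, -0.3241, 0.0764]
ee_rot: [[0.103, -0.995, -0.001], [-0.995, -0.103, 0.0], [-0.001, 0.001, -1.0]]
wrist_force: [0.4, 0.1, 0.4]
gripper_width: 0.41
gripper_force: 0.0
```

>>> step_arm:
  linear:
    - [0, 0, 0]
    - [0, 0, 0]
    - [0, 0, 30]
    - [0, 0, 27]
    - [0, 0, 0]
    - [0, 0, 0]
  delta_rot:
    - [0, 0, 0]
    - [0, 0, 0]
    - [0, 0, 0]
    - [0, 0, 0]
    - [0, 0, 0]
    - [0, 0, 0]
  grip: [0, 0, 0, 0, 0, 0]

```text
time_s: 52.3
tcp_pos: [0.4406, -0.3243, 0.0201]
ee_rot: [[0.106, -0.994, 0.001], [-0.994, -0.106, -0.001], [0.001, -0.001, -1.0]]
wrist_force: [0.9, -0.1, -0.7]
gripper_width: 0.004
gripper_force: 0.0
```

```bash
python3 -c "
from h import *
a=.1045;c,s=np.cos(a),np.sin(a)
u,v=-.105,.05
go(.5930+u*c-v*s,-.3572+u*s+v*c,-84.0,.02)
"
```

```text
at [ 0.4406 -0.3243  0.0201] -83.94 -> d_tool [ -1.3 -43.2   0.1] rotz 0.001 w 0.3 t 52.3 F [ 0.9 -0.1 -0.7]
```

>>> step_arm:
  linear:
    - [0, -7, 0]
    - [0, -5, 0]
    - [0, -5, 0]
    - [0, -5, 0]
    - [0, -5, 0]
    - [0, -4, 0]
    - [0, -4, 0]
    - [0, -3, 0]
    - [0, -2, 0]
    - [0, 0, 0]
  delta_rot:
    - [0, 0, 0]
    - [0, 0, 0]
    - [0, 0, 0]
    - [0, 0, 0]
    - [0, 0, 0]
    - [0, 0, 0]
    - [0, 0, 0]
    - [0, 0, 0]
    - [0, 0, 0]
    - [0, 0, 0]
  grip: [0, 0, 0, 0, 0, 0, 0, 0, 0, 0]

```text
time_s: 53.55
tcp_pos: [0.4795, -0.3198, 0.0193]
ee_rot: [[0.105, -0.994, 0.0], [-0.994, -0.105, -0.0], [0.0, -0.0, -1.0]]
wrist_force: [-1.1, -0.5, 1.1]
gripper_width: 0.004
gripper_force: 0.7
```

>>> step_arm:
  linear:
    - [0, -1, 0]
    - [0, -1, 0]
    - [0, -1, 0]
    - [0, 0, 0]
  delta_rot:
    - [0, 0, 0]
    - [0, 0, 0]
    - [0, 0, 0]
    - [0, 0, 0]
  grip: [0, 0, 0, 0]

```text
time_s: 54.05
tcp_pos: [0.4824, -0.3195, 0.0193]
ee_rot: [[0.105, -0.995, 0.0], [-0.995, -0.105, 0.0], [-0.0, -0.0, -1.0]]
wrist_force: [-1.2, 0.2, 2.2]
gripper_width: 0.013
gripper_force: 0.8
```

```bash
python3 -c "
from h import *
a=.1045;c,s=np.cos(a),np.sin(a)
u,v=-.105,.05
go(.5930+u*c-v*s,-.3572+u*s+v*c,-84.0,.02)
"
```

```text
at [ 0.4824 -0.3195  0.0193] -83.99 -> d_tool [-0.9 -1.1 -0.7] rotz 0.0002 w 1.1 t 54.05 F [-1.2  0.2  2.2]
```

>>> step_arm:
  linear:
    - [0, -1, 0]
    - [0, -1, 0]
    - [0, 0, 0]
  delta_rot:
    - [0, 0, 0]
    - [0, 0, 0]
    - [0, 0, 0]
  grip: [0, 0, 0]

```text
time_s: 54.42
tcp_pos: [0.4844, -0.3193, 0.0194]
ee_rot: [[0.105, -0.994, 0.0], [-0.994, -0.105, -0.0], [0.0, -0.0, -1.0]]
wrist_force: [-1.9, 0.6, 0.6]
gripper_width: 0.003
gripper_force: 0.8
```

>>> step_arm:
  linear:
    - [0, -1, 0]
    - [0, 0, 0]
  delta_rot:
    - [0, 0, 0]
    - [0, 0, 0]
  grip: [0, 0]

```text
time_s: 54.68
tcp_pos: [0.4854, -0.3192, 0.0193]
ee_rot: [[0.105, -0.995, 0.0], [-0.995, -0.105, 0.0], [0.0, -0.0, -1.0]]
wrist_force: [-1.8, 1.0, 1.0]
gripper_width: 0.008
gripper_force: 0.8
```

>>> step_arm:
  linear:
    - [0, -1, 0]
    - [0, 0, 0]
  delta_rot:
    - [0, 0, 0]
    - [0, 0, 0]
  grip: [0, 0]

```text
time_s: 54.92
tcp_pos: [0.4864, -0.319, 0.0193]
ee_rot: [[0.105, -0.994, 0.0], [-0.994, -0.105, 0.0], [0.0, -0.0, -1.0]]
wrist_force: [-1.3, 1.0, 1.1]
gripper_width: 0.005
gripper_force: 0.8
```

>>> step_arm:
  linear:
    - [0, -1, 0]
    - [0, 0, 0]
  delta_rot:
    - [0, 0, 0]
    - [0, 0, 0]
  grip: [0, 0]

```text
time_s: 55.18
tcp_pos: [0.4874, -0.3189, 0.0193]
ee_rot: [[0.105, -0.994, 0.0], [-0.994, -0.105, -0.0], [0.0, -0.0, -1.0]]
wrist_force: [-1.0, 0.5, -0.1]
gripper_width: 0.006
gripper_force: 0.8
```

>>> step_arm:
  linear:
    - [0, -1, 0]
    - [0, 0, 0]
  delta_rot:
    - [0, 0, 0]
    - [0, 0, 0]
  grip: [0, 0]

```text
time_s: 55.42
tcp_pos: [0.4884, -0.3188, 0.0193]
ee_rot: [[0.105, -0.994, 0.0], [-0.994, -0.105, -0.0], [0.0, -0.0, -1.0]]
wrist_force: [-0.8, 0.2, 1.4]
gripper_width: 0.007
gripper_force: 0.8
```

>>> step_arm:
  linear:
    - [0, 5, 0]
    - [0, 0, -40]
    - [0, 0, -55]
    - [0, 0, -55]
    - [-55, -20, -20]
    - [0, 0, 0]
    - [0, 0, 0]
    - [0, 0, 0]
  delta_rot:
    - [0, 0, 0]
    - [0, 0, 0]
    - [0, 0, 0]
    - [0, 0, 0]
    - [0, 0, 0]
    - [0, 0, 0]
    - [0, 0, 0]
    - [0, 0, 0]
  grip: [0, 0, 0, 0, 0, 0, 0, 0]

```text
time_s: 56.42
tcp_pos: [0.4968, -0.2631, 0.1883]
ee_rot: [[0.104, -0.995, -0.002], [-0.995, -0.104, 0.0], [-0.001, 0.002, -1.0]]
wrist_force: [0.0, 0.2, 0.3]
gripper_width: 0.006
gripper_force: 0.0
```

```bash
python3 -c "
from h import *
c,r=look_wood('rail',.16,(.5620,-.2800,.1047));save(c,'both')
c,q=look_wood('stile',.1,(.517,-.3151,.1047))
f=(.5924,-.3577,.1045)
if r is not None: inf(f,r)
if q is not None: inf(f,q)
F=silhouettes('wrist','fence');print([(d['score'],d['point']) for d in F])
im=c['img'][:,:,::-1];cv2.imwrite('pics/both_c.png',cv2.resize(im[:240,140:420],None,fx=2.5,fy=2.5))
"
```

```text
rail not seen
stile [ 0.5214 -0.3149] 5.66 0.955
at [ 0.497  -0.2632  0.1887] -84.05 -> d_tool [ 54.  -18.9  -0. ] rotz 0.005 w 0.7 t 56.625 F [-0.3 -0.7 -0.6]
in fence:  -66.2 50.0 ang -0.33
[(0.89, [182.7, 67.8])]
```

View pics/both_c.png

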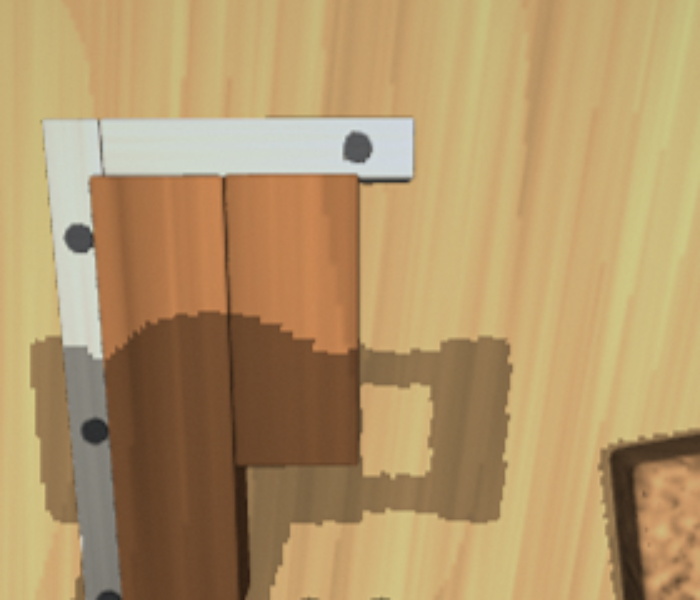

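Both pieces look home, but a thin dark seam of about 1 mm remains between stile and rail. I'll press again until contact is felt.

>>> step_arm:
  linear:
    - [54.4, 24.3, 0]
    - [0, 0, 55]
    - [0, 0, 50]
    - [0, 0, 0]
    - [0, 0, 40]
    - [0, 0, 24]
    - [0, 0, 0]
    - [0, 0, 0]
    - [0, -6, 0]
    - [0, -4, 0]
  delta_rot:
    - [0, 0, 0]
    - [0, 0, 0]
    - [0, 0, 0]
    - [0, 0, 0]
    - [0, 0, 0]
    - [0, 0, 0]
    - [0, 0, 0]
    - [0, 0, 0]
    - [0, 0, 0]
    - [0, 0, 0]
  grip: [0, 0, 0, 0, 0, 0, 0, 0, 0, 0]

```text
time_s: 57.92
tcp_pos: [0.4888, -0.3184, 0.0216]
ee_rot: [[0.105, -0.994, -0.001], [-0.994, -0.105, -0.0], [0.0, 0.001, -1.0]]
wrist_force: [-6.0, -2.3, 3.9]
gripper_width: 0.008
gripper_force: 3.2
```

>>> step_arm:
  linear:
    - [0, -1, 0]
    - [0, 0, 0]
    - [0, 0, 0]
  delta_rot:
    - [0, 0, 0]
    - [0, 0, 0]
    - [0, 0, 0]
  grip: [0, 0, 0]

```text
time_s: 58.3
tcp_pos: [0.4887, -0.318, 0.0203]
ee_rot: [[0.104, -0.995, -0.002], [-0.995, -0.104, 0.001], [-0.001, 0.002, -1.0]]
wrist_force: [-5.3, -1.4, 3.4]
gripper_width: 0.007
gripper_force: 2.7
```

>>> step_arm:
  linear:
    - [0, -1, 0]
    - [0, 0, 0]
    - [0, 0, 0]
  delta_rot:
    - [0, 0, 0]
    - [0, 0, 0]
    - [0, 0, 0]
  grip: [0, 0, 0]

```text
time_s: 58.68
tcp_pos: [0.4886, -0.318, 0.0203]
ee_rot: [[0.104, -0.995, -0.004], [-0.995, -0.104, 0.001], [-0.001, 0.004, -1.0]]
wrist_force: [-8.0, -1.5, 5.0]
gripper_width: 0.001
gripper_force: 3.7
```

A solid 8 N contact, so the stile is flush. Backing off for the final check of all pieces.

>>> step_arm:
  linear:
    - [0, 3, 0]
    - [0, 5, 0]
    - [0, 0, -40]
    - [0, 0, -55]
    - [0, 0, -55]
    - [-55, -20, -10]
    - [-10, -20, 0]
    - [0, 0, 0]
    - [0, 0, 0]
    - [0, 0, 0]
  delta_rot:
    - [0, 0, 0]
    - [0, 0, 0]
    - [0, 0, 0]
    - [0, 0, 0]
    - [0, 0, 0]
    - [0, 0, 0]
    - [0, 0, 0]
    - [0, 0, 0]
    - [0, 0, 0]
    - [0, 0, 0]
  grip: [0, 0, 0, 0, 0, 0, 0, 0, 0, 0]

```text
time_s: 59.92
tcp_pos: [0.5154, -0.2506, 0.1796]
ee_rot: [[0.104, -0.995, -0.001], [-0.995, -0.104, 0.0], [-0.0, 0.001, -1.0]]
wrist_force: [0.1, -0.2, -0.4]
gripper_width: 0.009
gripper_force: 0.0
```

```bash
python3 -c "
from h import *
c,r=look_wood('rail',.16,(.5620,-.2800,.1047))
c,q=look_wood('stile',.1,(.520,-.3151,.1047))
F=silhouettes('wrist','fence');c2=c
f=(.5924,-.3577,.1045)
if F: 
  f,i=fit([(c,F[0]['mask'].astype(float))],FENCE,f);print(f,i)
if r is not None: inf(f,r)
if q is not None: inf(f,q)
im=c['img'][:,:,::-1];cv2.imwrite('pics/fin_c.png',cv2.resize(im[:240,160:420],None,fx=2.5,fy=2.5))
"
```

```text
rail [ 0.5628 -0.2801] 5.94 0.955
at [ 0.5154 -0.2506  0.1799] -84.05 -> d_tool [ 34.2 -44.1  -0. ] rotz 0.0001 w 0.5 t 60.025 F [-0.1 -0.4  0.1]
stile [ 0.5212 -0.3148] 5.46 0.973
at [ 0.5156 -0.2505  0.1802] -84.04 -> d_tool [64.6  1.1 -0. ] rotz 0.0088 w 0.6 t 60.125 F [ 0.2 -0.3 -0.1]
[ 0.59350787 -0.35765752  0.1048759 ] 0.7274232335361034
in fence:  -22.4 80.4 ang -0.07
in fence:  -67.5 50.2 ang -0.55
```

View pics/fin_c.png

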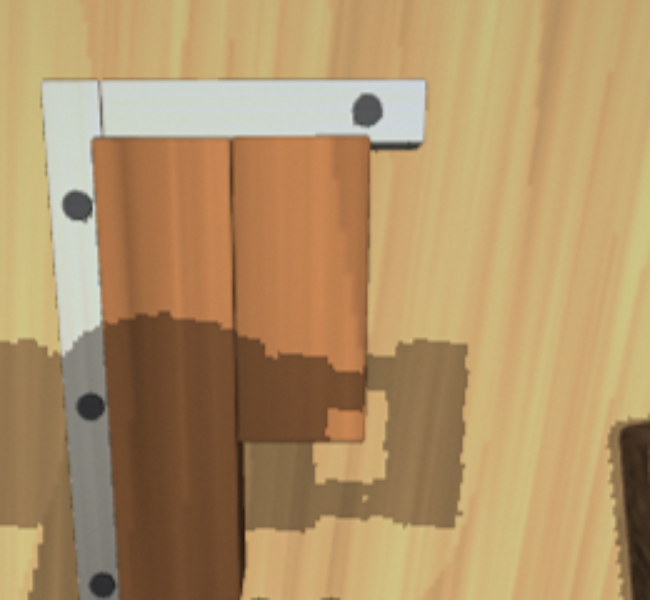

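Rail reads (−22.4, 80.4) and stile (−67.5, 50.2) in the fence frame. I'll give the rail's free end one gentle nudge so it is certainly flush on the short fence.

>>> step_arm:
  linear:
    - [-34, -22, 0]
    - [-34, -22, 0]
    - [0, 0, 50]
    - [0, 0, 50]
    - [0, 0, 0]
    - [0, 0, 35]
    - [0, 0, 17]
    - [0, 0, 0]
    - [0, 0, 0]
  delta_rot:
    - [0, 0, 0]
    - [0, 0, 0]
    - [0, 0, 0]
    - [0, 0, 0]
    - [0, 0, 0]
    - [0, 0, 0]
    - [0, 0, 0]
    - [0, 0, 0]
    - [0, 0, 0]
  grip: [0, 0, 0, 0, 0, 0, 0, 0, 0]

```text
time_s: 61.3
tcp_pos: [0.5538, -0.1781, 0.03]
ee_rot: [[0.105, -0.994, 0.003], [-0.994, -0.105, -0.001], [0.001, -0.003, -1.0]]
wrist_force: [0.2, 0.6, 0.7]
gripper_width: 0.003
gripper_force: 0.0
```

>>> step_arm:
  linear:
    - [4, 0, 0]
    - [4, 0, 0]
    - [2, 0, 0]
    - [1, 0, 0]
    - [0, 0, 0]
    - [0, 0, 0]
  delta_rot:
    - [0, 0, 0]
    - [0, 0, 0]
    - [0, 0, 0]
    - [0, 0, 0]
    - [0, 0, 0]
    - [0, 0, 0]
  grip: [0, 0, 0, 0, 0, 0]

```text
time_s: 62.05
tcp_pos: [0.5536, -0.1886, 0.0283]
ee_rot: [[0.105, -0.994, -0.0], [-0.994, -0.105, 0.0], [-0.0, 0.0, -1.0]]
wrist_force: [-0.1, 1.5, 0.8]
gripper_width: 0.009
gripper_force: 0.0
```

>>> step_arm:
  linear:
    - [1, 0, 0]
    - [1, 0, 0]
    - [0, 0, 0]
  delta_rot:
    - [0, 0, 0]
    - [0, 0, 0]
    - [0, 0, 0]
  grip: [0, 0, 0]

```text
time_s: 62.42
tcp_pos: [0.5538, -0.1899, 0.0283]
ee_rot: [[0.105, -0.995, -0.0], [-0.995, -0.105, 0.001], [-0.001, 0.0, -1.0]]
wrist_force: [0.2, 4.7, 1.4]
gripper_width: 0.005
gripper_force: 2.4
```

>>> step_arm:
  linear:
    - [1, 0, 0]
    - [0, 0, 0]
    - [-6, 0, 0]
    - [-8, 0, 0]
    - [0, 0, -50]
    - [0, 0, -60]
    - [0, 0, -60]
    - [-20, -50, -30]
    - [-40, -40, -20]
    - [0, 0, 0]
  delta_rot:
    - [0, 0, 0]
    - [0, 0, 0]
    - [0, 0, 0]
    - [0, 0, 0]
    - [0, 0, 0]
    - [0, 0, 0]
    - [0, 0, 0]
    - [0, 0, 0]
    - [0, 0, 0]
    - [0, 0, 0]
  grip: [0, 0, 0, 0, 0, 0, 0, 0, 0, 0]

```text
time_s: 63.68
tcp_pos: [0.6383, -0.1062, 0.2495]
ee_rot: [[0.108, -0.994, 0.004], [-0.994, -0.108, -0.0], [0.001, -0.004, -1.0]]
wrist_force: [-0.4, 0.9, -0.9]
gripper_width: 0.004
gripper_force: 0.0
```

>>> step_arm:
  linear:
    - [0, 0, 0]
    - [0, 0, 0]
    - [0, 0, 0]
  delta_rot:
    - [0, 0, 0]
    - [0, 0, 0]
    - [0, 0, 0]
  grip: [0, 0, 0]

```text
time_s: 64.05
tcp_pos: [0.635, -0.1095, 0.2481]
ee_rot: [[0.104, -0.995, -0.001], [-0.995, -0.104, -0.0], [0.0, 0.001, -1.0]]
wrist_force: [-0.3, 0.1, 0.3]
gripper_width: 0.006
gripper_force: 0.0
```

```bash
python3 -c "
from h import *
f=(.593,-.3577,.1047)
c,r=look_wood('rail',.16,(.5620,-.2800,.1047));save(c,'end')
if r is not None: inf(f,r)
c,q=look_wood('stile',.1,(.520,-.3151,.1047))
if q is not None: inf(f,q)
look_fl((.6067,-.0444),57,57,'x')
s=cam('scene')
for ctr,a in(((.4661,.3502),-133),((.6213,.1605),93.5),((.6067,-.044),57)):
  m=mask(s,'scene','flange_a',(*ctr,.046))
  if m is not None: r,i=fit_fl(s,m,(*ctr,np.radians(a)));print(r[:2].round(4),np.degrees(r[2]).round(1),round(i,3))
"
```

```text
rail [ 0.562  -0.2812] 5.5 0.925
at [ 0.6353 -0.1093  0.2483] -84.04 -> d_tool [163.4  90.7   0. ] rotz 0.0079 w 0.5 t 64.15 F [ 0.2 -0.3  0.1]
in fence:  -22.8 79.3 ang -0.49
stile [ 0.519  -0.3162] 2.27 0.796
at [ 0.6355 -0.1091  0.2484] -84.02 -> d_tool [193.8 137.5   0. ] rotz 0.0647 w 0.6 t 64.25 F [ 0.7  0.4 -0.2]
in fence:  -69.3 49.0 ang -3.73
px [298. 238.]
flange [ 0.6068 -0.0438] 57.58 0.643
pointer (np.float64(1985.1200000000003), np.float64(56.78987946244313), [(56, np.float64(35.0), np.float64(78.9)), (60, np.float64(35.0), np.float64(79.0)), (64, np.float64(35.0), np.float64(79.0)), (68, np.float64(35.0), np.float64(79.0)), (72, np.float64(35.0), np.float64(78.9)), (76, np.float64(35.0), np.float64(79.0)), (80, np.float64(35.0), np.float64(79.0)), (84, np.float64(35.0), np.float64(79.0))])
pos [ 0.6357 -0.1088  0.2484] yaw -84.0 d_tool [-60.5 -46.6   0. ] rotz -1.466 w 0.39320102847243066 5.0 1.3649986752278902 F [ 0.1 -1.1  0.6]
[0.4637 0.3509] -133.2 0.938
[0.6178 0.162 ] 94.1 0.935
[ 0.6028 -0.0419] 57.3 0.895
```

Flanges are still correct. The stile sits near the edge of this view, so I'll re-check it from the earlier pose.

>>> step_arm:
  linear:
    - [43, 44.5, 0]
    - [43, 44.5, 0]
    - [43, 44.5, 0]
    - [0, 0, 55]
    - [0, 0, 13]
    - [0, 0, 0]
    - [0, 0, 0]
    - [0, 0, 0]
    - [0, 0, 0]
  delta_rot:
    - [0, 0, 0]
    - [0, 0, 0]
    - [0, 0, 0]
    - [0, 0, 0]
    - [0, 0, 0]
    - [0, 0, 0]
    - [0, 0, 0]
    - [0, 0, 0]
    - [0, 0, 0]
  grip: [0, 0, 0, 0, 0, 0, 0, 0, 0]

```text
time_s: 65.72
tcp_pos: [0.5171, -0.2507, 0.1812]
ee_rot: [[0.105, -0.994, 0.002], [-0.994, -0.105, -0.0], [0.001, -0.002, -1.0]]
wrist_force: [-0.6, 0.6, -0.5]
gripper_width: 0.004
gripper_force: 0.0
```

```bash
python3 -c "
from h import *
f=(.5935,-.3577,.1049)
c,r=look_wood('rail',.16,(.5620,-.2800,.1047))
if r is not None: inf(f,r)
c,q=look_wood('stile',.1,(.520,-.3151,.1047))
if q is not None: inf(f,q)
s=cam('scene')
m=mask(s,'scene','stile',(.52,-.315,.02))
"
```

```text
rail [ 0.5636 -0.2805] 6.53 0.956
at [ 0.5167 -0.2508  0.1808] -83.97 -> d_tool [ 34.4 -43.4   0. ] rotz -0.0087 w 0.3 t 65.825 F [ 0.5 -0.2 -0.9]
in fence:  -21.7 79.9 ang 0.52
stile [ 0.5213 -0.3149] 5.99 0.98
at [ 0.5166 -0.2509  0.1806] -83.98 -> d_tool [64.1  2.1  0. ] rotz 0.0005 w 0.3 t 65.925 F [ 1.  -1.3 -0.1]
in fence:  -67.4 50.1 ang -0.02
```

The stile is at (−67.4, 50.1) with its angle 0.0° off, and the rail at (−21.7, 79.9). Both are home, so I'm handing in.

```bash
python3 -c "
from station import *
print(finish_job())"
```

```text
the job is handed in; nothing more can be done
None
```

I handed the job in at about 66 s of the 210 s limit: all three flange notches measure within 1° of their pointers, and in the last check rail and stile were within 1 mm of their home positions in the fence, with the stile taken from where it had been knocked; I did not check the bystander items separately, and the handover returned no verdict.

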